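Put the gouache jars back in the storage rack

ROBOT

A 6-joint arm with a two-finger parallel gripper is mounted at the origin on the work surface. World frame = base frame: x ahead of the robot, y to its left, z up, the work surface at z = 0. Lengths are in m, angles in degrees, forces in N, time in s.
With the tool pointing down it reaches from about 0.325 to 0.75 m from the base axis. Payload 7.6 kg.
Tool frame: the origin (TCP) lies at the very end of the fingers, on their centre line; the grasp point (between the pads) lies 19 mm behind it; z points along the fingers, y is the line along which they close (so a half turn about z gives the same grasp; the last joint's range is limited). The gripper opens to 85 mm and grips with 20 to 120 N. Pads are 22 mm wide; open, the fingers measure 114 mm over their backs; the gripper's body (76 mm by 85 mm) begins 54 mm behind the grasp point. The pads swing forward as they close: fully open they stand 13 mm farther back than shut.
Start: joints at [61.977, 2.991, 80.254, -0, 96.75, -4.028], TCP at [0.213, 0.48, 0.231] pointing down, gripper open.
Joint ranges: [-166.34, 166.34], [-52.06, 124.39], [6.96, 135.62], [-60.46, 240.46], [14.63, 156.25], [-167.68, 167.68]. Speed limits (degrees/s): [147.25, 147.25, 172.46, 180, 180, 180].

INTERFACE

Orientations are given as a 3x3 rotation matrix whose columns are the frame's x, y, z axes.
In Python, from station import manip, camera gives the robot as it stands.
- The arm moves only by the tool play_rows, never from a script. Its argument "rows" is a list of rows, each an object of numbers: "ax", "ay", "az": the turn, a rotation vector about the tool's x, y, z in units of 8 degrees (1.0 is 8 degrees); "tx", "ty", "tz": the shift along the tool's x, y, z in units of 25 mm (1.0 is 25 mm); "gripper": the opening, from 0 (shut) to 1 (fully open). A call has 1 to 12 rows; each row shifts and turns the commanded pose from where the row before left it, along the tool's axes as they then stand; what a row does not reach is not made up. A row lasts 1/10 s, in which the tool goes at most 50 mm and 8.59 degrees, less where a joint would pass 70% of its speed; a pose out of reach is approached as far as the arm can. A call is refused whole if a number of a shift passes 1 or a number of a turn 1, either way. A call with a gripper value outside its range is refused whole. The fingers move at their own pace and stop on an object; "squeeze" is the grip in N (left out, the last holds). Time passes only in rows, so rows that do not move let the fingers close. It gives the time, the measured TCP pose, the force, the opening and the grip force at its end, in the units of the state.
- manip.read_state(): the state, without advancing time (a new reading comes with each control period).
- camera(name): name is "scene" or "top" or "wrist"; returns a dict with "frame" (400x640x3 uint8, red, green, blue), "mtx" (3x3 intrinsics, pixels), "rvec" (rotation vector, rad) and "tvec" (3), from world to camera coordinates, as OpenCV has them. Camera axes: x right, y down, z forward; pixel columns grow to the right and rows downward; lengths in m; the calibration is good to about 2 mm. A picture is of the moment at which its call begins. There is no depth.
- manip.job_done(): hands the job in; it is judged then, once.
The state is a dict: "time": time; "q": joint angles; "dq": joint speeds; "joint_torque": joint torques, N m; "ee_pos": TCP position; "eef_rot": TCP orientation; "force": force on the tool from outside, world axes, zero at the start; "ft_torque": the same for the moment, N m; "gripper_width": opening from 0.0 (shut) to 1.0 (fully open); "gripper_force": force on a finger pad.
Only numpy, scipy, OpenCV 4.12 (cv2) and the standard library are available. Lean on these libraries where they do the work, as an engineer would, in place of code of your own. Each camera call takes 0.05 s, during which the arm holds its last target. There are 200 camera calls.

TASK

Class is over: move the row of four gouache jars from the plywood bench tray into the wells of the wooden storage rack, each jar into the well made for its size (the smallest jar in the narrowest well, and so on up to the largest in the widest), standing fully down on the well's floor. Keep the jars upright on the way and leave the brush lying on the rack's ledge where it is.

Things in the scene. Friction and masses are not known exactly. Their poses are not given: they have to be found in the camera images.
- jar_10: the smallest of four round screw-capped gouache jars (orange paint, white cap), a plain upright cylinder 26 mm across over body and cap and 36 mm tall, about 30 g. Origin: centre of its underside; z up.
- well_10: storage rack's wood block with the narrowest round well, made for the 26 mm jar; fixed. 72 x 72 x 22 mm high; well 36 mm across, 16 mm deep (dark felt floor): floor 6 mm, mouth 22 mm above the origin. Origin: centre of the block's underside, on the well's axis, 5 mm above the table; z up, y along the row of blocks (72 mm apart, order differs each time), x across it.
- jar_20: the second smallest of four round screw-capped gouache jars (orange paint, white cap), a plain upright cylinder 34 mm across over body and cap and 42 mm tall, about 50 g. Origin: centre of its underside; z up.
- well_20: storage rack's wood block with the second narrowest round well, made for the 34 mm jar; fixed. 72 x 72 x 22 mm high; well 44 mm across, 16 mm deep (dark felt floor): floor 6 mm, mouth 22 mm above the origin. Origin: centre of the block's underside, on the well's axis, 5 mm above the table; z up, y along the row of blocks (72 mm apart, order differs each time), x across it.
- jar_40: the second largest of four round screw-capped gouache jars (orange paint, white cap), a plain upright cylinder 42 mm across over body and cap and 50 mm tall, about 85 g. Origin: centre of its underside; z up.
- well_40: storage rack's wood block with the second widest round well, made for the 42 mm jar; fixed. 72 x 72 x 22 mm high; well 52 mm across, 16 mm deep (dark felt floor): floor 6 mm, mouth 22 mm above the origin. Origin: centre of the block's underside, on the well's axis, 5 mm above the table; z up, y along the row of blocks (72 mm apart, order differs each time), x across it.
- jar_100: the largest of four round screw-capped gouache jars (orange paint, white cap), a plain upright cylinder 52 mm across over body and cap and 60 mm tall, about 150 g. Origin: centre of its underside; z up.
- well_100: storage rack's wood block with the widest round well, made for the 52 mm jar; fixed. 72 x 72 x 22 mm high; well 62 mm across, 16 mm deep (dark felt floor): floor 6 mm, mouth 22 mm above the origin. Origin: centre of the block's underside, on the well's axis, 5 mm above the table; z up, y along the row of blocks (72 mm apart, order differs each time), x across it.
- tray: plywood tray, fixed, 305 x 112 mm: the jars start in its row of four bays (72 mm apart, any order, up to 6 mm off-centre), on its floor 5 mm above the table. Partitions 18 mm, end boards 40 mm high; on its -x side a ledge with a palette knife. Origin: on the table under the row's middle; y along the row, x across (finger room is across the row). Tray and rack may change sides.
- brush: loose wooden paint brush, 210 mm long, 10 mm thick, lying along the ledge on the -x side of the storage rack (a carcass like the tray's), about 54 mm from the wells' axes, its top 15 mm above the table. It stays there. Origin: middle of its length, underside; y along it.
There are look-alikes about, which are no part of the job. What is shaped like the jar_100 but green or yellow is not meant.

How it is judged (in metres and radians):
At the end, for the whole second after the job is handed in: Each of the four jars stands upright (within 6 degrees) and at rest in the well made for its size: its axis within 8 mm of the well's, its underside on the well's floor (within 3 mm) (horizontal distance between jar_10 and well_10 below 0.008 m and z of jar_10 in the frame of well_10 between 0.003 and 0.0095 m and angle between each of jar_10, jar_20, jar_40, jar_100's own z axis and vertical below 0.1 rad and linear speed of each of jar_10, jar_20, jar_40, jar_100 below 0.02 m/s and horizontal distance between jar_20 and well_20 below 0.008 m and z of jar_20 in the frame of well_20 between 0.003 and 0.0095 m and horizontal distance between jar_40 and well_40 below 0.008 m and z of jar_40 in the frame of well_40 between 0.003 and 0.0095 m and horizontal distance between jar_100 and well_100 below 0.008 m and z of jar_100 in the frame of well_100 between 0.003 and 0.0095 m); the robot touches nothing.
It fails at once if the 26 mm jar is tipped more than 35 degrees (angle between jar_10's own z axis and vertical above 0.61 rad).
It fails at once if the 34 mm jar is tipped more than 35 degrees (angle between jar_20's own z axis and vertical above 0.61 rad).
It fails at once if the 42 mm jar is tipped more than 35 degrees (angle between jar_40's own z axis and vertical above 0.61 rad).
It fails at once if the 52 mm jar is tipped more than 35 degrees (angle between jar_100's own z axis and vertical above 0.61 rad).
It fails at once if the brush on the rack's ledge is moved more than 20 mm (distance of brush from where it was at the start of the episode above 0.02 m).
It also fails if it takes over 106 s, if anything falls off the work surface, if the arm or the gripper's body presses on something with over 40 N, if the wrist force passes 120 N, or if a joint passes its speed limit or range.

## Working session

There is one attempt and no reset: what is moved stays moved. The work goes in short steps, Python scripts to look and compute and a tool call to move; the robot and the scene stay as the last step left them, time stands still between calls to the robot, and variables do not carry over. Pictures are saved under pics/ and viewed, at most 14 in all, crops included, and the job is handed in when it is done.

Besides the shell and the picture viewer there is one more tool, called after ">>>" by a JSON object that holds its "fn" and its "kwargs". play_rows: Moves the arm, as the interface text tells. Its arguments: {"type":"object","properties":{"rows":{"type":"array","items":{"type":"object","properties":{"ax":{"type":"number"},"ay":{"type":"number"},"az":{"type":"number"},"tx":{"type":"number"},"ty":{"type":"number"},"tz":{"type":"number"},"gripper":{"type":"number"}}}},"squeeze":{"type":"number"}},"required":["rows"]}

```bash
mkdir -p pics; python3 - <<'E'
from station import manip,camera
import cv2,numpy as np
for n in("top","scene"):
    c=camera(n); cv2.imwrite(f"pics/{n}0.png",c["frame"][:,:,::-1]); np.savez(f"{n}0.npz",**c)
    R=cv2.Rodrigues(np.array(c["rvec"]))[0]; print(n,c["mtx"],(-R.T@np.array(c["tvec"]).ravel()),R)
s=manip.read_state();print(s)
E
```

```text
top [[370.26615744   0.         322.43676459]
 [  0.         370.26615744 206.28103102]
 [  0.           0.           1.        ]] [ 0.39012618 -0.00107662  0.85099104] [[ 0.00773134 -0.99976815  0.02009664]
 [-0.98232884 -0.01135178 -0.18681857]
 [ 0.18700339 -0.01829716 -0.98218886]]
scene [[460.08737976   0.         316.96547549]
 [  0.         460.08737976 197.77933742]
 [  0.           0.           1.        ]] [0.92395252 0.232969   0.79265284] [[-0.4952264   0.86865449 -0.01379069]
 [ 0.75192077  0.4206164  -0.50763865]
 [-0.435162   -0.26176557 -0.8614597 ]]
{'time': 0.1, 'q': array([ 6.19776277e+01,  3.02391239e+00,  8.03070264e+01,  2.45410088e-03,
        9.67487829e+01, -4.02922318e+00]), 'dq': array([-0.01743141, -0.00599121, -0.23824052, -0.04582835, -0.12569037,
        0.05115656]), 'joint_torque': array([ 1.06053241e-03, -3.82579565e+01, -3.60985816e+01, -8.68392999e-05,
        4.67903330e-03, -5.73402872e-05]), 'ee_pos': array([0.2133348 , 0.47941346, 0.23055543]), 'eef_rot': array([[-9.13596071e-01,  4.06622357e-01, -6.91253640e-04],
       [ 4.06622921e-01,  9.13595283e-01, -1.20829913e-03],
       [ 1.40204622e-04, -1.38497692e-03, -9.99999031e-01]]), 'force': array([0.36987702, 0.28309642, 0.01823847]), 'ft_torque': array([-0.0348941 ,  0.02989989,  0.00041918]), 'gripper_force': 0.0, 'gripper_width': 1.000226830259413}
```

View pics/top0.png

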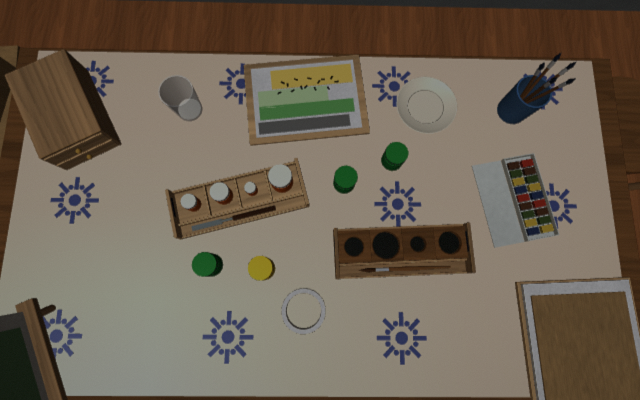

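View pics/scene0.png

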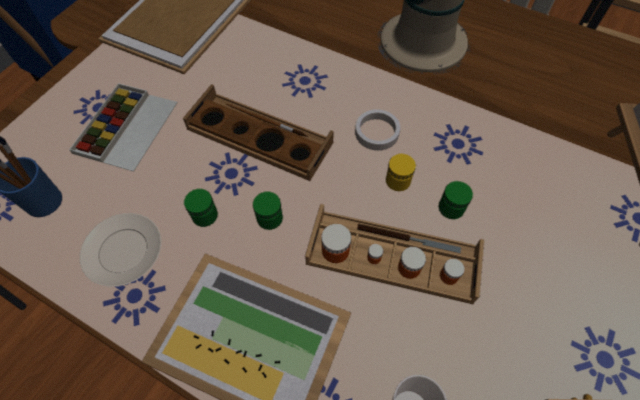

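The top view shows the tray with white caps at about (189,203), (219,192), (250,187) and (280,177). The rack wells are at (354,247), (386,245), (418,244) and (449,242). The scene view agrees: the jars run, from +y, second smallest, second largest, smallest, largest. I'll measure both next.

```bash
cat > h.py <<'E'
import cv2,numpy as np
def ray(c,uv,z):
    R=cv2.Rodrigues(np.array(c["rvec"],float))[0]; t=np.array(c["tvec"],float).ravel(); o=-R.T@t
    p=np.atleast_2d(np.array(uv,float)); d=np.c_[p,np.ones(len(p))]@np.linalg.inv(np.array(c["mtx"])).T@R
    return o+d*((z-o[2])/d[:,2])[:,None]
def blobs(m,amin,amax):
    cs,_=cv2.findContours(m.astype(np.uint8),cv2.RETR_EXTERNAL,cv2.CHAIN_APPROX_NONE)
    return [k[:,0,:] for k in cs if amin<cv2.contourArea(k)<amax and len(k)>5]
E
python3 - <<'E'
from h import *
im=[]
c=dict(np.load("top0.npz"))
a=cv2.resize(c["frame"][150:290,160:480],None,fx=2.5,fy=2.5,interpolation=cv2.INTER_CUBIC)
cv2.imwrite("pics/topz.png",a[:,:,::-1])
f=c["frame"]; hsv=cv2.cvtColor(f,cv2.COLOR_RGB2HSV)
m=np.zeros(f.shape[:2],bool)
print(f[203,189],f[192,219],f[177,280],f[300,180],f[247,354])
w=(hsv[...,1]<60)&(hsv[...,2]>120); w[:155]=0;w[245:]=0;w[:,:170]=0;w[:,310:]=0
for k in blobs(w,20,900): print("cap",k.mean(0),cv2.minEnclosingCircle(k),cv2.contourArea(k))
d=(f.max(2)<35); d[:225]=0;d[270:]=0;d[:,:335]=0;d[:,475:]=0
for k in blobs(d,40,1500):
    p=ray(c,k,.027)[:,:2]; e=cv2.fitEllipse((p*1e4).astype(np.float32)); print("well",k.mean(0),np.array(e[0])/1e4,np.array(e[1])/10)
E
```

```text
[144 147 142] [144 146 140] [144 146 139] [142 144 130] [13 14 12]
cap [187.36585366 200.65853659] ((187.53846740722656, 200.88461303710938), 7.539438247680664) 148.5
cap [218.28571429 190.91836735] ((218.2941131591797, 191.0), 9.208382606506348) 229.5
cap [249.17241379 186.75862069] ((249.0, 186.75), 5.483028411865234) 78.5
well [353.33333333 246.17647059] [ 0.45774893 -0.08604241] [39.5744751  40.46277161]
well [417.24390244 243.73170732] [ 0.46428721 -0.22895168] [30.72272644 33.95960083]
well [449.11864407 242.52542373] [ 0.46812935 -0.30038123] [44.57546997 47.96596375]
well [385.31506849 245.16438356] [ 0.46073945 -0.1574106 ] [56.27141724 58.14771729]
```

View pics/topz.png

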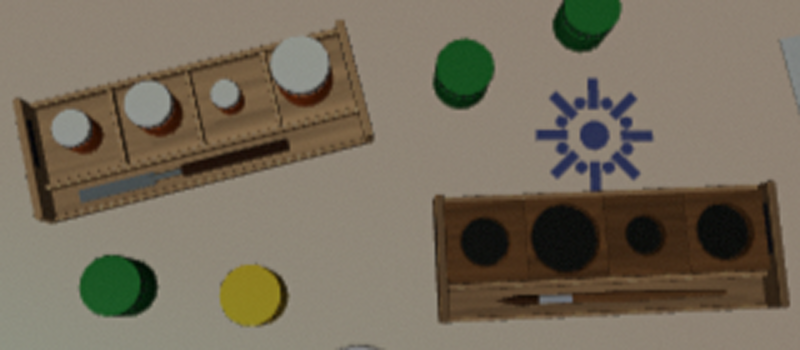

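The zoom shows caps in zoomed pixels at (73,130), (150,107), (226,95) and (300,65), plus four dark wells. From +y the wells run second narrowest, widest, narrowest, second widest. Next I'll work out the jar positions and the tool yaw.

```bash
cat > meas.py <<'E'
from h import *
H={10:.041,20:.047,40:.055,100:.065}
c=dict(np.load("top0.npz")); f=c["frame"]; hsv=cv2.cvtColor(f,cv2.COLOR_RGB2HSV)
w=((hsv[...,1]<45)&(hsv[...,2]>110)).astype(np.uint8)
P={}
for n,(u,v) in {20:(187,201),40:(218,191),10:(249,187),100:(280,177)}.items():
    r=18; s=w[v-r:v+r,u-r:u+r].copy()
    if n==100: s[:, 31:]=0; s[:2]=0
    nl,l,st,ce=cv2.connectedComponentsWithStats(s,connectivity=4); i=l[r,r]
    k=blobs(l==i,20,2000)[0]+[u-r,v-r]; p=ray(c,k,H[n])[:,:2]
    e=cv2.fitEllipse((p*1e4).astype(np.float32)); P[n]=np.array(e[0])/1e4
    print(n,P[n],np.array(e[1])/10)
A=np.array([P[i] for i in(20,40,10,100)]); d=A[-1]-A[0]
print("steps",np.diff(A,axis=0),"line dir deg from -y",np.degrees(np.arctan2(d[0],-d[1])))
E
python3 meas.py
```

```text
20 [0.5525959  0.28054229] [30.31077271 30.86437988]
40 [0.57350596 0.21249834] [38.35767212 39.05756226]
10 [0.58650708 0.14841858] [22.46042328 23.36042328]
100 [0.60884951 0.07925808] [48.25858154 50.87857666]
steps [[ 0.02091006 -0.06804395]
 [ 0.01300112 -0.06407976]
 [ 0.02234243 -0.0691605 ]] line dir deg from -y 15.61427273937048
```

>>> {"fn": "play_rows", "kwargs": {"rows": [{"az": 0.9, "gripper": 1}, {"az": 0.9}, {"az": 0.9}, {"az": 0.9}, {"az": 0.9}, {"az": 0.9}, {"az": 0.9}], "squeeze": 30}}

```text
invalid input at $.rows[0]: expected keys ax, ay, az, tx, ty, tz, gripper
```

>>> {"fn": "play_rows", "kwargs": {"rows": [{"ty": 0.9, "tx": -0.9}, {"ty": 0.9, "tx": -0.9}, {"ty": 0.9, "tx": -0.9}, {"ty": 0.9, "tx": -0.9}, {"ty": 0.9, "tx": -0.9}, {"ty": 0.9, "tx": -0.9}, {"ty": 0.9, "tx": -0.9}, {"ty": 0.9, "tx": -0.9}, {"ty": 0.9, "tx": -0.9}, {"ty": 0.9, "tx": -0.9}, {"ty": 0.9, "tx": -0.9}, {}]}}

```text
invalid input at $.rows[0]: expected keys ax, ay, az, tx, ty, tz, gripper
```

```bash
cat > go.py <<'E'
# usage: go.py x y z yaw : what is left, in tool axes and units
import sys,numpy as np
from station import manip
from scipy.spatial.transform import Rotation as Ro
def go(x,y,z,yaw):
    s=manip.read_state(); R=np.array(s["eef_rot"]); a=np.radians(yaw)
    yv=np.array([np.cos(a),np.sin(a),0]); zv=np.array([0,0,-1.]); T=np.c_[np.cross(yv,zv),yv,zv]
    t=T.T@(np.array([x,y,z])-s["ee_pos"])/.025; r=np.degrees(Ro.from_matrix(R.T@T).as_rotvec())/8
    print("t",round(s["time"],2),"pos",np.round(s["ee_pos"],4),"turn units",np.round(r,2),"shift (after turn)",np.round(t,2),"w",round(s["gripper_width"],3),"F",np.round(s["force"],1),"gf",round(s["gripper_force"],1))
if __name__=="__main__": go(*map(float,sys.argv[1:]))
E
python3 go.py .5526 .2805 .023 15.6
python3 - <<'E'
from station import camera
import cv2,numpy as np
c=camera("wrist"); cv2.imwrite("pics/w0.png",c["frame"][:,:,::-1]); np.savez("wrist0.npz",**c)
R=cv2.Rodrigues(np.array(c["rvec"]))[0]; print(-R.T@np.array(c["tvec"]).ravel(),R,c["mtx"])
E
```

```text
t 0.1 pos [0.2133 0.4794 0.2306] turn units [-0.01  0.    6.3 ] shift (after turn) [-11.31  10.93   8.3 ] w 1.0 F [0.4 0.3 0. ] gf 0.0
[0.147108   0.50902806 0.37296543] [[ 0.40505161  0.91429203 -0.00180848]
 [ 0.87651169 -0.38774982  0.28526713]
 [ 0.26011623 -0.11713307 -0.95844634]] [[318.1754333    0.         318.409475  ]
 [  0.         318.1754333  197.51090162]
 [  0.           0.           1.        ]]
```

View pics/w0.png

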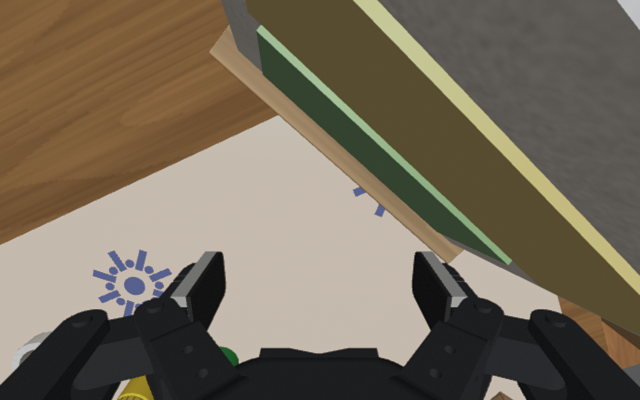

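The wrist view shows a chalkboard close by at upper right, on the low-x, +y side, so I'll move away from it before turning.

>>> {"fn": "play_rows", "kwargs": {"rows": [{"ax": 0, "ay": 0, "az": 0, "tx": -0.9, "ty": 0.4, "tz": 0, "gripper": 1}, {"ax": 0, "ay": 0, "az": 0, "tx": -0.9, "ty": 0.4, "tz": 0, "gripper": 1}, {"ax": 0, "ay": 0, "az": 0, "tx": -0.9, "ty": 0.4, "tz": 0, "gripper": 1}, {"ax": 0, "ay": 0, "az": 0, "tx": -0.9, "ty": 0.4, "tz": 0, "gripper": 1}, {"ax": 0, "ay": 0, "az": 0.9, "tx": 0, "ty": 0, "tz": 0, "gripper": 1}, {"ax": 0, "ay": 0, "az": 0.9, "tx": 0, "ty": 0, "tz": 0, "gripper": 1}, {"ax": 0, "ay": 0, "az": 0.9, "tx": 0, "ty": 0, "tz": 0, "gripper": 1}, {"ax": 0, "ay": 0, "az": 0.9, "tx": 0, "ty": 0, "tz": 0, "gripper": 1}, {"ax": 0, "ay": 0, "az": 0.9, "tx": 0, "ty": 0, "tz": 0, "gripper": 1}, {"ax": 0, "ay": 0, "az": 0.9, "tx": 0, "ty": 0, "tz": 0, "gripper": 1}, {"ax": 0, "ay": 0, "az": 0.9, "tx": 0, "ty": 0, "tz": 0, "gripper": 1}], "squeeze": 30}}

```text
time: 1.25
ee_pos: [0.3119, 0.4795, 0.2309]
eef_rot: [[-0.264, 0.965, -0.0], [0.965, 0.264, -0.001], [-0.0, -0.001, -1.0]]
force: [-0.7, 0.1, -0.6]
gripper_width: 1.001
gripper_force: 0.0
```

```bash
python3 go.py .5526 .2805 .023 15.6
```

```text
t 1.25 pos [0.3119 0.4795 0.2309] turn units [-0.    0.   -0.04] shift (after turn) [-10.26   7.13   8.31] w 1.001 F [-0.7  0.1 -0.6] gf 0.0
```

>>> {"fn": "play_rows", "kwargs": {"rows": [{"ax": 0, "ay": 0, "az": 0, "tx": -0.93, "ty": 0.36, "tz": 0, "gripper": 1}, {"ax": 0, "ay": 0, "az": 0, "tx": -0.93, "ty": 0.36, "tz": 0, "gripper": 1}, {"ax": 0, "ay": 0, "az": 0, "tx": -0.93, "ty": 0.36, "tz": 0, "gripper": 1}, {"ax": 0, "ay": 0, "az": 0, "tx": -0.93, "ty": 0.36, "tz": 0, "gripper": 1}, {"ax": 0, "ay": 0, "az": 0, "tx": -0.93, "ty": 0.36, "tz": 0, "gripper": 1}, {"ax": 0, "ay": 0, "az": 0, "tx": -0.93, "ty": 0.36, "tz": 0, "gripper": 1}, {"ax": 0, "ay": 0, "az": 0, "tx": -0.93, "ty": 0.36, "tz": 0, "gripper": 1}, {"ax": 0, "ay": 0, "az": 0, "tx": -0.93, "ty": 0.36, "tz": 0, "gripper": 1}, {"ax": 0, "ay": 0, "az": 0, "tx": -0.93, "ty": 0.36, "tz": 0, "gripper": 1}, {"ax": 0, "ay": 0, "az": 0, "tx": -0.93, "ty": 0.36, "tz": 0, "gripper": 1}]}}

```text
time: 2.25
ee_pos: [0.4616, 0.2789, 0.231]
eef_rot: [[-0.269, 0.963, -0.0], [0.963, 0.269, -0.0], [-0.0, -0.001, -1.0]]
force: [1.4, -0.4, 0.0]
gripper_width: 1.003
gripper_force: 0.0
```

>>> {"fn": "play_rows", "kwargs": {"rows": [{"ax": 0, "ay": 0, "az": 0, "tx": -0.93, "ty": 0.36, "tz": 0, "gripper": 1}, {"ax": 0, "ay": 0, "az": 0, "tx": -0.93, "ty": 0.36, "tz": 0, "gripper": 1}, {"ax": 0, "ay": 0, "az": 0, "tx": -0.93, "ty": 0.36, "tz": 0, "gripper": 1}, {"ax": 0, "ay": 0, "az": 0, "tx": -0.93, "ty": 0.36, "tz": 0, "gripper": 1}, {"ax": 0, "ay": 0, "az": 0, "tx": -0.93, "ty": 0.36, "tz": 0, "gripper": 1}, {"ax": 0, "ay": 0, "az": 0, "tx": -0.93, "ty": 0.36, "tz": 0, "gripper": 1}, {"ax": 0, "ay": 0, "az": 0, "tx": -0.93, "ty": 0.36, "tz": 0, "gripper": 1}, {"ax": 0, "ay": 0, "az": 0, "tx": -0.93, "ty": 0.36, "tz": 0, "gripper": 1}, {"ax": 0, "ay": 0, "az": 0, "tx": -0.93, "ty": 0.36, "tz": 0, "gripper": 1}, {"ax": 0, "ay": 0, "az": 0, "tx": -0.93, "ty": 0.36, "tz": 0, "gripper": 1}, {"ax": 0, "ay": 0, "az": 0, "tx": 0, "ty": 0, "tz": 0, "gripper": 1}, {"ax": 0, "ay": 0, "az": 0, "tx": 0, "ty": 0, "tz": 0, "gripper": 1}]}}

```text
time: 3.45
ee_pos: [0.6103, 0.0801, 0.2307]
eef_rot: [[-0.268, 0.963, -0.001], [0.963, 0.268, 0.0], [0.001, -0.001, -1.0]]
force: [0.7, 0.4, 1.4]
gripper_width: 0.999
gripper_force: 0.0
```

```bash
python3 go.py .6088 .0793 .035 15.6
python3 - <<'E'
from station import camera
import cv2,numpy as np
c=camera("wrist"); cv2.imwrite("pics/w1.png",c["frame"][:,:,::-1]); np.savez("wrist1.npz",**c)
E
```

```text
t 3.45 pos [0.6103 0.0801 0.2307] turn units [-0.01 -0.   -0.  ] shift (after turn) [-0.01 -0.07  7.83] w 0.999 F [0.7 0.4 1.4] gf 0.0
```

View pics/w1.png

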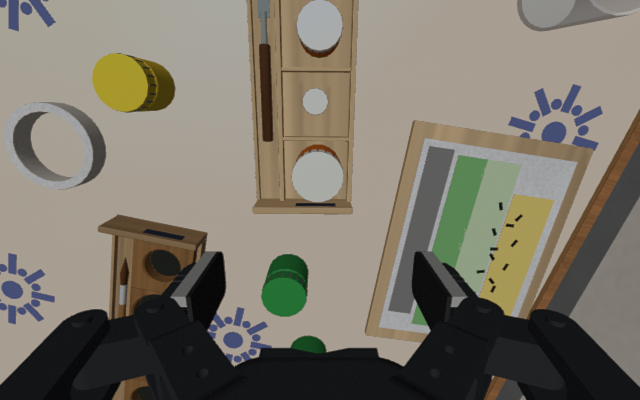

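The wrist view shows the tray square to the tool. The caps are jar_100 at (318,177), jar_10 at (315,101) and jar_40 at (320,28). One well of the rack shows at (163,263).

```bash
cat > wm.py <<'E'
from h import *
H={10:.041,20:.047,40:.055,100:.065}
def cap(c,n,uv,z=None):
    f=c["frame"]; hsv=cv2.cvtColor(f,cv2.COLOR_RGB2HSV); u,v=uv
    w=((hsv[...,1]<30)&(hsv[...,2]>150)).astype(np.uint8); x0=max(u-60,0);y0=max(v-60,0)
    l=cv2.connectedComponents(w[y0:v+60,x0:u+60],connectivity=4)[1]
    k=max(blobs(l==l[v-y0,u-x0],20,1e5),key=len)+[x0,y0]; p=ray(c,k,z or H[n])[:,:2]
    e=cv2.fitEllipse((p*1e4).astype(np.float32)); return np.array(e[0])/1e4,np.array(e[1])/10
if __name__=="__main__":
    c=dict(np.load("wrist1.npz"))
    for n,uv in {100:(318,177),10:(315,101),40:(320,28)}.items(): print(n,*cap(c,n,uv))
E
python3 wm.py
```

```text
100 [0.60838223 0.08160429] [49.64701233 49.97973022]
10 [0.58661167 0.15041519] [23.7192337  23.85026093]
40 [0.57311436 0.21467134] [39.75550842 39.85696716]
```

>>> {"fn": "play_rows", "kwargs": {"rows": [{"ax": 0, "ay": 0, "az": 0, "tx": 0.06, "ty": -0.06, "tz": 1, "gripper": 1}, {"ax": 0, "ay": 0, "az": 0, "tx": 0, "ty": 0, "tz": 1, "gripper": 1}, {"ax": 0, "ay": 0, "az": 0, "tx": 0, "ty": 0, "tz": 1, "gripper": 1}, {"ax": 0, "ay": 0, "az": 0, "tx": 0, "ty": 0, "tz": 1, "gripper": 1}, {"ax": 0, "ay": 0, "az": 0, "tx": 0, "ty": 0, "tz": 1, "gripper": 1}, {"ax": 0, "ay": 0, "az": 0, "tx": 0, "ty": 0, "tz": 1, "gripper": 1}, {"ax": 0, "ay": 0, "az": 0, "tx": 0, "ty": 0, "tz": 1, "gripper": 1}, {"ax": 0, "ay": 0, "az": 0, "tx": 0, "ty": 0, "tz": 0.7, "gripper": 1}, {"ax": 0, "ay": 0, "az": 0, "tx": 0, "ty": 0, "tz": 0.3, "gripper": 1}, {"ax": 0, "ay": 0, "az": 0, "tx": 0, "ty": 0, "tz": 0, "gripper": 0.3}, {"ax": 0, "ay": 0, "az": 0, "tx": 0, "ty": 0, "tz": 0, "gripper": 0.3}, {"ax": 0, "ay": 0, "az": 0, "tx": 0, "ty": 0, "tz": 0, "gripper": 0.3}]}}

```text
time: 4.7
ee_pos: [0.6095, 0.0815, 0.0332]
eef_rot: [[-0.269, 0.963, 0.003], [0.963, 0.269, 0.0], [-0.0, 0.003, -1.0]]
force: [1.6, -0.0, -0.9]
gripper_width: 0.602
gripper_force: 31.5
```

>>> {"fn": "play_rows", "kwargs": {"rows": [{"ax": 0, "ay": 0, "az": 0, "tx": 0, "ty": 0, "tz": 0, "gripper": 0.3}, {"ax": 0, "ay": 0, "az": 0, "tx": 0, "ty": 0, "tz": 0, "gripper": 0.3}, {"ax": 0, "ay": 0, "az": 0, "tx": 0, "ty": 0, "tz": 0, "gripper": 0.3}]}}

```text
time: 5.0
ee_pos: [0.6095, 0.0815, 0.0331]
eef_rot: [[-0.269, 0.963, 0.003], [0.963, 0.269, 0.001], [-0.0, 0.003, -1.0]]
force: [-1.2, 0.7, 6.4]
gripper_width: 0.596
gripper_force: 32.2
```

>>> {"fn": "play_rows", "kwargs": {"rows": [{"ax": 0, "ay": 0, "az": 0, "tx": 0, "ty": 0, "tz": -0.3, "gripper": 0.3}, {"ax": 0, "ay": 0, "az": 0, "tx": 0, "ty": 0, "tz": -0.6, "gripper": 0.3}, {"ax": 0, "ay": 0, "az": 0, "tx": 0, "ty": 0, "tz": -1, "gripper": 0.3}, {"ax": 0, "ay": 0, "az": 0, "tx": 0, "ty": 0, "tz": -1, "gripper": 0.3}, {"ax": 0, "ay": 0, "az": 0, "tx": 0, "ty": 0, "tz": -1, "gripper": 0.3}, {"ax": 0, "ay": 0, "az": 0.3, "tx": 0, "ty": 0, "tz": -1, "gripper": 0.3}, {"ax": 0, "ay": 0, "az": 0.5, "tx": 0, "ty": 0, "tz": -1, "gripper": 0.3}, {"ax": 0, "ay": 0, "az": 0.5, "tx": 0, "ty": 0, "tz": -0.5, "gripper": 0.3}, {"ax": 0, "ay": 0, "az": 0.3, "tx": 0, "ty": 0, "tz": 0, "gripper": 0.3}]}}

```text
time: 5.9
ee_pos: [0.6095, 0.0812, 0.1955]
eef_rot: [[-0.046, 0.999, 0.006], [0.999, 0.046, 0.0], [0.0, 0.006, -1.0]]
force: [-0.0, -0.5, -1.2]
gripper_width: 0.597
gripper_force: 31.7
```

>>> {"fn": "play_rows", "kwargs": {"rows": [{"ax": 0, "ay": 0, "az": 0, "tx": -0.4, "ty": -0.2, "tz": 0, "gripper": 0.3}, {"ax": 0, "ay": 0, "az": 0, "tx": -0.8, "ty": -0.3, "tz": 0, "gripper": 0.3}, {"ax": 0, "ay": 0, "az": 0, "tx": -1, "ty": -0.45, "tz": 0, "gripper": 0.3}, {"ax": 0, "ay": 0, "az": 0, "tx": -1, "ty": -0.45, "tz": 0, "gripper": 0.3}, {"ax": 0, "ay": 0, "az": 0, "tx": -1, "ty": -0.45, "tz": 0, "gripper": 0.3}, {"ax": 0, "ay": 0, "az": 0, "tx": -1, "ty": -0.45, "tz": 0, "gripper": 0.3}, {"ax": 0, "ay": 0, "az": 0, "tx": -1, "ty": -0.45, "tz": 0, "gripper": 0.3}, {"ax": 0, "ay": 0, "az": 0, "tx": -1, "ty": -0.45, "tz": 0, "gripper": 0.3}, {"ax": 0, "ay": 0, "az": 0, "tx": -1, "ty": -0.45, "tz": 0, "gripper": 0.3}, {"ax": 0, "ay": 0, "az": 0, "tx": -1, "ty": -0.45, "tz": 0, "gripper": 0.3}, {"ax": 0, "ay": 0, "az": 0, "tx": -1, "ty": -0.45, "tz": 0, "gripper": 0.3}, {"ax": 0, "ay": 0, "az": 0, "tx": -1, "ty": -0.45, "tz": 0, "gripper": 0.3}]}}

```text
time: 7.1
ee_pos: [0.496, -0.206, 0.1913]
eef_rot: [[-0.05, 0.999, -0.001], [0.999, 0.05, 0.0], [0.0, -0.001, -1.0]]
force: [0.4, -0.3, -1.0]
gripper_width: 0.603
gripper_force: 31.7
```

>>> {"fn": "play_rows", "kwargs": {"rows": [{"ax": 0, "ay": 0, "az": 0, "tx": -1, "ty": -0.45, "tz": 0, "gripper": 0.3}, {"ax": 0, "ay": 0, "az": 0, "tx": -1, "ty": -0.45, "tz": 0, "gripper": 0.3}, {"ax": 0, "ay": 0, "az": 0, "tx": -1, "ty": -0.4, "tz": 0, "gripper": 0.3}, {"ax": 0, "ay": 0, "az": 0, "tx": -0.6, "ty": 0, "tz": 0, "gripper": 0.3}, {"ax": 0, "ay": 0, "az": 0, "tx": 0, "ty": 0, "tz": 0, "gripper": 0.3}, {"ax": 0, "ay": 0, "az": 0, "tx": 0, "ty": 0, "tz": 0, "gripper": 0.3}]}}

```text
time: 7.7
ee_pos: [0.4695, -0.2956, 0.1911]
eef_rot: [[-0.049, 0.999, -0.0], [0.999, 0.049, 0.001], [0.001, -0.0, -1.0]]
force: [-0.6, 0.4, -1.1]
gripper_width: 0.595
gripper_force: 31.8
```

```bash
python3 go.py .4614 -.158 .18 2.75
python3 - <<'E'
from station import camera
import cv2,numpy as np
c=camera("wrist"); cv2.imwrite("pics/w2.png",c["frame"][:,:,::-1]); np.savez("wrist2.npz",**c)
E
```

```text
t 7.7 pos [ 0.4695 -0.2956  0.1911] turn units [-0.   -0.01  0.01] shift (after turn) [ 5.51 -0.06  0.44] w 0.595 F [-0.6  0.4 -1.1] gf 31.8
```

View pics/w2.png

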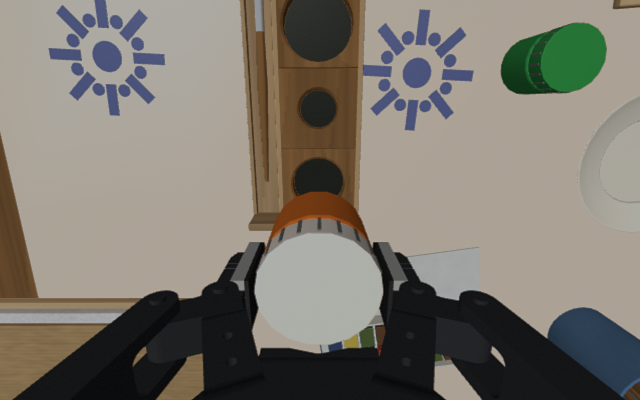

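The jar is held upright, with its cap at (320,287). Well_10 is at (319,108), well_100 at (318,27) and well_40 is partly hidden at (318,180).

```bash
python3 - <<'E'
from h import *; from wm import cap
c=dict(np.load("wrist2.npz")); f=c["frame"]; print("cam",ray(c,[[0,0]],1)[0][:0], f[108,319],f[108,297],f[130,300])
print("held cap",cap(c,100,(320,290),.2230))
for th in (55,75):
  d=f.max(2)<th; d[:, :275]=0; d[:,365:]=0; d[190:]=0
  for k in blobs(d,400,9000):
    for z in(.011,.027):
        p=ray(c,k,z)[:,:2]; e=cv2.fitEllipse((p*1e4).astype(np.float32)); print(th,z,k.mean(0),np.array(e[0])/1e4,np.array(e[1])/10,p.min(0),p.max(0))
R=cv2.Rodrigues(c["rvec"])[0]; print(-R.T@c["tvec"].ravel())
E
```

```text
cam [] [32 34 30] [80 55 31] [99 71 43]
held cap (array([ 0.46992446, -0.29567361]), array([48.93625488, 52.34556274]))
55 0.011 [317.24615385 176.9       ] [ 0.46878325 -0.29579265] [34.16452026 54.40579834] [ 0.4433169  -0.31103362] [ 0.49454393 -0.27773175]
55 0.027 [317.24615385 176.9       ] [ 0.46863564 -0.29220073] [32.46980896 51.70701294] [ 0.44443251 -0.30668567] [ 0.49311845 -0.27503571]
55 0.011 [316.49166667 107.04166667] [ 0.46552256 -0.22852786] [33.88806152 34.1567688 ] [ 0.44793788 -0.24544902] [ 0.48252468 -0.21039874]
55 0.027 [316.49166667 107.04166667] [ 0.46553667 -0.22827253] [32.20707703 32.46244202] [ 0.44882427 -0.24435435] [ 0.48169541 -0.21104272]
55 0.011 [314.68837209  25.95813953] [ 0.46116504 -0.1580799 ] [52.90744019 63.01062012] [ 0.42996359 -0.1856982 ] [ 0.49159106 -0.1342698 ]
55 0.027 [314.68837209  25.95813953] [ 0.46139531 -0.16131912] [50.28299866 59.88502197] [ 0.43174158 -0.18756743] [ 0.49031206 -0.1386901 ]
75 0.011 [317.39097744 176.65413534] [ 0.46856387 -0.29550505] [34.88855591 55.81101685] [ 0.44239522 -0.31108712] [ 0.49566547 -0.27686242]
75 0.027 [317.39097744 176.65413534] [ 0.4684271  -0.29192739] [33.15793457 53.0425354 ] [ 0.44355655 -0.30673651] [ 0.49418436 -0.2742095 ]
75 0.011 [316.67567568 107.83783784] [ 0.46467197 -0.22783584] [36.69447021 37.82314758] [ 0.44599683 -0.24718667] [ 0.48422713 -0.20858513]
75 0.027 [316.67567568 107.83783784] [ 0.46472827 -0.22761487] [34.87426758 35.94695129] [ 0.4469795  -0.24600581] [ 0.48331341 -0.20931907]
75 0.011 [316.78947368  25.41148325] [ 0.46110439 -0.15773729] [53.40690918 67.13617554] [ 0.42811639 -0.18579386] [ 0.49288841 -0.13404214]
75 0.027 [316.78947368  25.41148325] [ 0.46133765 -0.16099352] [50.75769348 63.80593262] [ 0.42998601 -0.18765835] [ 0.49154505 -0.13847374]
[ 0.46580701 -0.22338103  0.33355209]
```

>>> {"fn": "play_rows", "kwargs": {"rows": [{"ax": 0, "ay": 0, "az": 0, "tx": 0.5, "ty": 0, "tz": 0, "gripper": 0.3}, {"ax": 0, "ay": 0, "az": 0, "tx": 1, "ty": -0.05, "tz": 0, "gripper": 0.3}, {"ax": 0, "ay": 0, "az": 0, "tx": 1, "ty": 0, "tz": 0.5, "gripper": 0.3}, {"ax": 0, "ay": 0, "az": 0, "tx": 1, "ty": 0, "tz": 0.5, "gripper": 0.3}, {"ax": 0, "ay": 0, "az": 0, "tx": 1, "ty": 0, "tz": 0.5, "gripper": 0.3}, {"ax": 0, "ay": 0, "az": 0, "tx": 0.8, "ty": 0, "tz": 0.5, "gripper": 0.3}, {"ax": 0, "ay": 0, "az": 0, "tx": 0.29, "ty": 0, "tz": 0.5, "gripper": 0.3}, {"ax": 0, "ay": 0, "az": 0, "tx": 0, "ty": 0, "tz": 1, "gripper": 0.3}, {"ax": 0, "ay": 0, "az": 0, "tx": 0, "ty": 0, "tz": 1, "gripper": 0.3}, {"ax": 0, "ay": 0, "az": 0, "tx": 0, "ty": 0, "tz": 0.4, "gripper": 0.3}, {"ax": 0, "ay": 0, "az": 0, "tx": 0, "ty": 0, "tz": 0, "gripper": 0.3}, {"ax": 0, "ay": 0, "az": 0, "tx": 0, "ty": 0, "tz": 0, "gripper": 0.3}]}}

```text
time: 8.95
ee_pos: [0.4618, -0.1567, 0.0698]
eef_rot: [[-0.049, 0.999, 0.001], [0.999, 0.049, -0.0], [-0.001, 0.001, -1.0]]
force: [-0.5, -0.5, -0.8]
gripper_width: 0.601
gripper_force: 31.8
```

```bash
python3 go.py .4615 -.1561 .0391 2.75
```

```text
t 8.95 pos [ 0.4618 -0.1567  0.0698] turn units [0.01 0.   0.01] shift (after turn) [ 0.03 -0.01  1.23] w 0.601 F [-0.5 -0.5 -0.8] gf 31.8
```

Lower by 1.2 units to just above the floor and settle.

>>> {"fn": "play_rows", "kwargs": {"rows": [{"ax": 0, "ay": 0, "az": 0, "tx": 0.03, "ty": 0, "tz": 0.4, "gripper": 0.3}, {"ax": 0, "ay": 0, "az": 0, "tx": 0, "ty": 0, "tz": 0.4, "gripper": 0.3}, {"ax": 0, "ay": 0, "az": 0, "tx": 0, "ty": 0, "tz": 0.3, "gripper": 0.3}, {"ax": 0, "ay": 0, "az": 0, "tx": 0, "ty": 0, "tz": 0.1, "gripper": 0.3}, {"ax": 0, "ay": 0, "az": 0, "tx": 0, "ty": 0, "tz": 0, "gripper": 0.3}, {"ax": 0, "ay": 0, "az": 0, "tx": 0, "ty": 0, "tz": 0, "gripper": 0.3}]}}

```text
time: 9.55
ee_pos: [0.4611, -0.1558, 0.0391]
eef_rot: [[-0.049, 0.999, -0.001], [0.999, 0.049, 0.0], [0.0, -0.001, -1.0]]
force: [-3.5, 2.7, 5.3]
gripper_width: 0.6
gripper_force: 32.3
```

>>> {"fn": "play_rows", "kwargs": {"rows": [{"ax": 0, "ay": 0, "az": 0, "tx": 0, "ty": 0, "tz": 0, "gripper": 0.75}, {"ax": 0, "ay": 0, "az": 0, "tx": 0, "ty": 0, "tz": 0, "gripper": 0.85}, {"ax": 0, "ay": 0, "az": 0, "tx": 0, "ty": 0, "tz": 0, "gripper": 0.85}, {"ax": 0, "ay": 0, "az": 0, "tx": 0, "ty": 0, "tz": -0.3, "gripper": 0.85}, {"ax": 0, "ay": 0, "az": 0, "tx": 0, "ty": 0, "tz": -0.7, "gripper": 0.85}, {"ax": 0, "ay": 0, "az": 0, "tx": 0, "ty": 0, "tz": -1, "gripper": 1}, {"ax": 0, "ay": 0, "az": 0, "tx": 0, "ty": 0, "tz": -1, "gripper": 1}, {"ax": 0, "ay": 0, "az": -0.5, "tx": 0, "ty": 0, "tz": -1, "gripper": 1}, {"ax": 0, "ay": 0, "az": -0.6, "tx": 0, "ty": 0, "tz": 0, "gripper": 1}, {"ax": 0, "ay": 0, "az": -0.5, "tx": 0, "ty": 0, "tz": 0, "gripper": 1}, {"ax": 0, "ay": 0, "az": 0, "tx": 0, "ty": 0, "tz": 0, "gripper": 1}]}}

```text
time: 10.65
ee_pos: [0.4614, -0.1559, 0.1395]
eef_rot: [[-0.27, 0.963, 0.001], [0.963, 0.27, -0.0], [-0.001, 0.001, -1.0]]
force: [-0.9, 0.2, -0.6]
gripper_width: 1.001
gripper_force: 0.0
```

```bash
python3 go.py .5866 .1502 .025 15.6
```

```text
t 10.65 pos [ 0.4614 -0.1559  0.1395] turn units [0.01 0.   0.  ] shift (after turn) [10.44  8.12  4.58] w 1.001 F [-0.9  0.2 -0.6] gf 0.0
```

>>> {"fn": "play_rows", "kwargs": {"rows": [{"ax": 0, "ay": 0, "az": 0, "tx": 0.44, "ty": 0.32, "tz": 0, "gripper": 1}, {"ax": 0, "ay": 0, "az": 0, "tx": 1, "ty": 0.78, "tz": 0, "gripper": 1}, {"ax": 0, "ay": 0, "az": 0, "tx": 1, "ty": 0.78, "tz": 0, "gripper": 1}, {"ax": 0, "ay": 0, "az": 0, "tx": 1, "ty": 0.78, "tz": 0, "gripper": 1}, {"ax": 0, "ay": 0, "az": 0, "tx": 1, "ty": 0.78, "tz": 0, "gripper": 1}, {"ax": 0, "ay": 0, "az": 0, "tx": 1, "ty": 0.78, "tz": 0, "gripper": 1}, {"ax": 0, "ay": 0, "az": 0, "tx": 1, "ty": 0.78, "tz": 0, "gripper": 1}, {"ax": 0, "ay": 0, "az": 0, "tx": 1, "ty": 0.78, "tz": 0, "gripper": 1}, {"ax": 0, "ay": 0, "az": 0, "tx": 1, "ty": 0.78, "tz": 0, "gripper": 1}, {"ax": 0, "ay": 0, "az": 0, "tx": 1, "ty": 0.78, "tz": 0, "gripper": 1}, {"ax": 0, "ay": 0, "az": 0, "tx": 1, "ty": 0.78, "tz": 0, "gripper": 1}, {"ax": 0, "ay": 0, "az": 0, "tx": 0, "ty": 0, "tz": 0.6, "gripper": 1}]}}

```text
time: 11.85
ee_pos: [0.5879, 0.1548, 0.1255]
eef_rot: [[-0.271, 0.962, 0.004], [0.963, 0.271, 0.002], [0.001, 0.005, -1.0]]
force: [-0.5, 0.6, 0.5]
gripper_width: 1.002
gripper_force: 0.0
```

>>> {"fn": "play_rows", "kwargs": {"rows": [{"ax": 0, "ay": 0, "az": 0, "tx": 0, "ty": 0, "tz": 1, "gripper": 1}, {"ax": 0, "ay": 0, "az": 0, "tx": 0, "ty": 0, "tz": 1, "gripper": 1}, {"ax": 0, "ay": 0, "az": 0, "tx": 0, "ty": 0, "tz": 1, "gripper": 1}, {"ax": 0, "ay": 0, "az": 0, "tx": 0, "ty": 0, "tz": 0.5, "gripper": 1}, {"ax": 0, "ay": 0, "az": 0, "tx": 0, "ty": 0, "tz": 0, "gripper": 1}, {"ax": 0, "ay": 0, "az": 0, "tx": 0, "ty": 0, "tz": 0, "gripper": 1}, {"ax": 0, "ay": 0, "az": 0, "tx": 0, "ty": 0, "tz": 0, "gripper": 1}]}}

```text
time: 12.55
ee_pos: [0.5875, 0.1504, 0.0381]
eef_rot: [[-0.269, 0.963, 0.003], [0.963, 0.269, 0.001], [-0.0, 0.003, -1.0]]
force: [0.1, -0.3, 0.7]
gripper_width: 0.998
gripper_force: 0.0
```

```bash
python3 go.py .5866 .1502 .024 15.6
```

```text
t 12.55 pos [0.5875 0.1504 0.0381] turn units [ 0.02  0.   -0.  ] shift (after turn) [ 0.   -0.04  0.57] w 0.998 F [ 0.1 -0.3  0.7] gf 0.0
```

>>> {"fn": "play_rows", "kwargs": {"rows": [{"ax": 0, "ay": 0, "az": 0, "tx": 0, "ty": -0.04, "tz": 0.4, "gripper": 1}, {"ax": 0, "ay": 0, "az": 0, "tx": 0, "ty": 0, "tz": 0.17, "gripper": 0.6}, {"ax": 0, "ay": 0, "az": 0, "tx": 0, "ty": 0, "tz": 0, "gripper": 0.1}, {"ax": 0, "ay": 0, "az": 0, "tx": 0, "ty": 0, "tz": 0, "gripper": 0.1}, {"ax": 0, "ay": 0, "az": 0, "tx": 0, "ty": 0, "tz": 0, "gripper": 0.1}, {"ax": 0, "ay": 0, "az": 0, "tx": 0, "ty": 0, "tz": 0, "gripper": 0.1}, {"ax": 0, "ay": 0, "az": 0, "tx": 0, "ty": 0, "tz": 0, "gripper": 0.1}, {"ax": 0, "ay": 0, "az": 0, "tx": 0, "ty": 0, "tz": 0, "gripper": 0.1}, {"ax": 0, "ay": 0, "az": 0, "tx": 0, "ty": 0, "tz": 0, "gripper": 0.1}]}}

```text
time: 13.45
ee_pos: [0.5859, 0.15, 0.0225]
eef_rot: [[-0.269, 0.963, 0.001], [0.963, 0.269, 0.0], [-0.0, 0.001, -1.0]]
force: [-0.2, -0.0, 2.5]
gripper_width: 0.29
gripper_force: 29.6
```

>>> {"fn": "play_rows", "kwargs": {"rows": [{"ax": 0, "ay": 0, "az": 0, "tx": 0, "ty": 0, "tz": -0.3, "gripper": 0.1}, {"ax": 0, "ay": 0, "az": 0, "tx": 0, "ty": 0, "tz": -0.7, "gripper": 0.1}, {"ax": 0, "ay": 0, "az": 0, "tx": 0, "ty": 0, "tz": -1, "gripper": 0.1}, {"ax": 0, "ay": 0, "az": 0, "tx": 0, "ty": 0, "tz": -1, "gripper": 0.1}, {"ax": 0, "ay": 0, "az": 0.3, "tx": 0, "ty": 0, "tz": -1, "gripper": 0.1}, {"ax": 0, "ay": 0, "az": 0.5, "tx": 0, "ty": 0, "tz": -1, "gripper": 0.1}, {"ax": 0, "ay": 0, "az": 0.5, "tx": 0, "ty": 0, "tz": -0.3, "gripper": 0.1}, {"ax": 0, "ay": 0, "az": 0.3, "tx": 0, "ty": 0, "tz": 0, "gripper": 0.1}]}}

```text
time: 14.25
ee_pos: [0.5863, 0.1501, 0.1571]
eef_rot: [[-0.046, 0.999, 0.003], [0.999, 0.046, 0.001], [0.001, 0.003, -1.0]]
force: [-0.1, -0.2, -0.6]
gripper_width: 0.289
gripper_force: 29.5
```

>>> {"fn": "play_rows", "kwargs": {"rows": [{"ax": 0, "ay": 0, "az": 0, "tx": -0.5, "ty": -0.2, "tz": 0, "gripper": 0.1}, {"ax": 0, "ay": 0, "az": 0, "tx": -1, "ty": -0.38, "tz": 0, "gripper": 0.1}, {"ax": 0, "ay": 0, "az": 0, "tx": -1, "ty": -0.38, "tz": 0, "gripper": 0.1}, {"ax": 0, "ay": 0, "az": 0, "tx": -1, "ty": -0.38, "tz": 0, "gripper": 0.1}, {"ax": 0, "ay": 0, "az": 0, "tx": -1, "ty": -0.38, "tz": 0, "gripper": 0.1}, {"ax": 0, "ay": 0, "az": 0, "tx": -1, "ty": -0.38, "tz": 0, "gripper": 0.1}, {"ax": 0, "ay": 0, "az": 0, "tx": -1, "ty": -0.38, "tz": 0, "gripper": 0.1}, {"ax": 0, "ay": 0, "az": 0, "tx": -1, "ty": -0.38, "tz": 0, "gripper": 0.1}, {"ax": 0, "ay": 0, "az": 0, "tx": -1, "ty": -0.38, "tz": 0, "gripper": 0.1}, {"ax": 0, "ay": 0, "az": 0, "tx": -1, "ty": -0.38, "tz": 0, "gripper": 0.1}, {"ax": 0, "ay": 0, "az": 0, "tx": -1, "ty": -0.38, "tz": 0, "gripper": 0.1}, {"ax": 0, "ay": 0, "az": 0, "tx": -1, "ty": -0.38, "tz": 0, "gripper": 0.1}]}}

```text
time: 15.45
ee_pos: [0.4889, -0.144, 0.1542]
eef_rot: [[-0.05, 0.999, -0.001], [0.999, 0.05, 0.0], [0.0, -0.001, -1.0]]
force: [1.0, 0.4, -0.2]
gripper_width: 0.291
gripper_force: 29.5
```

>>> {"fn": "play_rows", "kwargs": {"rows": [{"ax": 0, "ay": 0, "az": 0, "tx": -1, "ty": -0.38, "tz": 0, "gripper": 0.1}, {"ax": 0, "ay": 0, "az": 0, "tx": -1, "ty": -0.38, "tz": 0, "gripper": 0.1}, {"ax": 0, "ay": 0, "az": 0, "tx": -0.8, "ty": -0.32, "tz": 0, "gripper": 0.1}, {"ax": 0, "ay": 0, "az": 0, "tx": -0.5, "ty": -0.1, "tz": 0, "gripper": 0.1}, {"ax": 0, "ay": 0, "az": 0, "tx": 0, "ty": 0, "tz": 0.6, "gripper": 0.1}, {"ax": 0, "ay": 0, "az": 0, "tx": 0, "ty": 0, "tz": 1, "gripper": 0.1}, {"ax": 0, "ay": 0, "az": 0, "tx": 0, "ty": 0, "tz": 1, "gripper": 0.1}, {"ax": 0, "ay": 0, "az": 0, "tx": 0, "ty": 0, "tz": 0.9, "gripper": 0.1}, {"ax": 0, "ay": 0, "az": 0, "tx": 0, "ty": 0, "tz": 0, "gripper": 0.1}, {"ax": 0, "ay": 0, "az": 0, "tx": 0, "ty": 0, "tz": 0, "gripper": 0.1}]}}

```text
time: 16.45
ee_pos: [0.4648, -0.2264, 0.0674]
eef_rot: [[-0.049, 0.999, -0.0], [0.999, 0.049, 0.0], [0.0, -0.0, -1.0]]
force: [0.7, -0.1, 0.2]
gripper_width: 0.292
gripper_force: 29.6
```

```bash
python3 go.py .4650 -.2280 .0285 2.75
python3 - <<'E'
from station import camera
import cv2,numpy as np
c=camera("wrist"); cv2.imwrite("pics/w3.png",c["frame"][:,:,::-1]); np.savez("wrist3.npz",**c)
E
```

```text
t 16.45 pos [ 0.4648 -0.2264  0.0674] turn units [-0.   -0.    0.01] shift (after turn) [-0.06  0.01  1.56] w 0.292 F [ 0.7 -0.1  0.2] gf 29.6
```

View pics/w3.png

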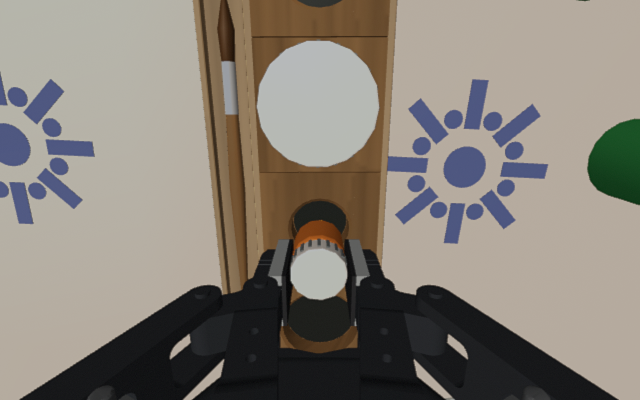

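Jar_100 stands in its well with its cap at (318,104), the brush is undisturbed, and jar_10 hangs over its well at (319,272). Lowering it.

>>> {"fn": "play_rows", "kwargs": {"rows": [{"ax": 0, "ay": 0, "az": 0, "tx": -0.06, "ty": 0, "tz": 0.4, "gripper": 0.1}, {"ax": 0, "ay": 0, "az": 0, "tx": 0, "ty": 0, "tz": 0.5, "gripper": 0.1}, {"ax": 0, "ay": 0, "az": 0, "tx": 0, "ty": 0, "tz": 0.4, "gripper": 0.1}, {"ax": 0, "ay": 0, "az": 0, "tx": 0, "ty": 0, "tz": 0.2, "gripper": 0.1}, {"ax": 0, "ay": 0, "az": 0, "tx": 0, "ty": 0, "tz": 0.05, "gripper": 0.1}, {"ax": 0, "ay": 0, "az": 0, "tx": 0, "ty": 0, "tz": 0, "gripper": 0.1}, {"ax": 0, "ay": 0, "az": 0, "tx": 0, "ty": 0, "tz": 0, "gripper": 0.1}]}}

```text
time: 17.2
ee_pos: [0.4648, -0.2278, 0.0284]
eef_rot: [[-0.049, 0.999, -0.001], [0.999, 0.049, 0.0], [0.0, -0.001, -1.0]]
force: [-3.4, 1.5, 5.2]
gripper_width: 0.291
gripper_force: 29.9
```

```bash
python3 -c "
from wm import *
c=dict(np.load('wrist3.npz')); print(cap(c,100,(318,104),.071), cap(c,10,(319,275),.0859))"
```

```text
(array([ 0.46082983, -0.15557488]), array([49.45211182, 50.56869507])) (array([ 0.46473882, -0.22574502]), array([24.30624542, 24.7890274 ]))
```

>>> {"fn": "play_rows", "kwargs": {"rows": [{"ax": 0, "ay": 0, "az": 0, "tx": 0, "ty": 0, "tz": 0, "gripper": 0.45}, {"ax": 0, "ay": 0, "az": 0, "tx": 0, "ty": 0, "tz": 0, "gripper": 0.6}, {"ax": 0, "ay": 0, "az": 0, "tx": 0, "ty": 0, "tz": 0, "gripper": 0.6}, {"ax": 0, "ay": 0, "az": 0, "tx": 0, "ty": 0, "tz": -0.3, "gripper": 0.6}, {"ax": 0, "ay": 0, "az": 0, "tx": 0, "ty": 0, "tz": -0.7, "gripper": 0.6}, {"ax": 0, "ay": 0, "az": 0, "tx": 0, "ty": 0, "tz": -1, "gripper": 1}, {"ax": 0, "ay": 0, "az": 0, "tx": 0, "ty": 0, "tz": -1, "gripper": 1}, {"ax": 0, "ay": 0, "az": -0.5, "tx": 0, "ty": 0, "tz": -1, "gripper": 1}, {"ax": 0, "ay": 0, "az": -0.6, "tx": 0, "ty": 0, "tz": -0.5, "gripper": 1}, {"ax": 0, "ay": 0, "az": -0.5, "tx": 0, "ty": 0, "tz": 0, "gripper": 1}, {"ax": 0, "ay": 0, "az": 0, "tx": 0, "ty": 0, "tz": 0, "gripper": 1}]}}

```text
time: 18.3
ee_pos: [0.4652, -0.2281, 0.1418]
eef_rot: [[-0.27, 0.963, 0.001], [0.963, 0.27, -0.001], [-0.001, 0.001, -1.0]]
force: [-0.1, -0.3, -0.6]
gripper_width: 1.0
gripper_force: 0.0
```

```bash
python3 go.py .5731 .2145 .028 15.6
```

```text
t 18.3 pos [ 0.4652 -0.2281  0.1418] turn units [0.01 0.01 0.  ] shift (after turn) [15.89  8.92  4.55] w 1.0 F [-0.1 -0.3 -0.6] gf 0.0
```

>>> {"fn": "play_rows", "kwargs": {"rows": [{"ax": 0, "ay": 0, "az": 0, "tx": 0.5, "ty": 0.28, "tz": 0, "gripper": 1}, {"ax": 0, "ay": 0, "az": 0, "tx": 1, "ty": 0.56, "tz": 0, "gripper": 1}, {"ax": 0, "ay": 0, "az": 0, "tx": 1, "ty": 0.56, "tz": 0, "gripper": 1}, {"ax": 0, "ay": 0, "az": 0, "tx": 1, "ty": 0.56, "tz": 0, "gripper": 1}, {"ax": 0, "ay": 0, "az": 0, "tx": 1, "ty": 0.56, "tz": 0, "gripper": 1}, {"ax": 0, "ay": 0, "az": 0, "tx": 1, "ty": 0.56, "tz": 0, "gripper": 1}, {"ax": 0, "ay": 0, "az": 0, "tx": 1, "ty": 0.56, "tz": 0, "gripper": 1}, {"ax": 0, "ay": 0, "az": 0, "tx": 1, "ty": 0.56, "tz": 0, "gripper": 1}, {"ax": 0, "ay": 0, "az": 0, "tx": 1, "ty": 0.56, "tz": 0, "gripper": 1}, {"ax": 0, "ay": 0, "az": 0, "tx": 1, "ty": 0.56, "tz": 0, "gripper": 1}, {"ax": 0, "ay": 0, "az": 0, "tx": 1, "ty": 0.56, "tz": 0, "gripper": 1}, {"ax": 0, "ay": 0, "az": 0, "tx": 1, "ty": 0.56, "tz": 0, "gripper": 1}]}}

```text
time: 19.5
ee_pos: [0.5422, 0.0944, 0.1404]
eef_rot: [[-0.268, 0.963, -0.001], [0.963, 0.268, 0.0], [0.0, -0.001, -1.0]]
force: [0.3, -0.6, 0.3]
gripper_width: 0.999
gripper_force: 0.0
```

>>> {"fn": "play_rows", "kwargs": {"rows": [{"ax": 0, "ay": 0, "az": 0, "tx": 1, "ty": 0.56, "tz": 0, "gripper": 1}, {"ax": 0, "ay": 0, "az": 0, "tx": 1, "ty": 0.56, "tz": 0, "gripper": 1}, {"ax": 0, "ay": 0, "az": 0, "tx": 1, "ty": 0.56, "tz": 0, "gripper": 1}, {"ax": 0, "ay": 0, "az": 0, "tx": 1, "ty": 0.56, "tz": 0, "gripper": 1}, {"ax": 0, "ay": 0, "az": 0, "tx": 0.39, "ty": 0.24, "tz": 0, "gripper": 1}, {"ax": 0, "ay": 0, "az": 0, "tx": 0, "ty": 0, "tz": 0.3, "gripper": 1}, {"ax": 0, "ay": 0, "az": 0, "tx": 0, "ty": 0, "tz": 1, "gripper": 1}, {"ax": 0, "ay": 0, "az": 0, "tx": 0, "ty": 0, "tz": 1, "gripper": 1}, {"ax": 0, "ay": 0, "az": 0, "tx": 0, "ty": 0, "tz": 0.8, "gripper": 1}, {"ax": 0, "ay": 0, "az": 0, "tx": 0, "ty": 0, "tz": 0.6, "gripper": 1}, {"ax": 0, "ay": 0, "az": 0, "tx": 0, "ty": 0, "tz": 0.2, "gripper": 1}, {"ax": 0, "ay": 0, "az": 0, "tx": 0, "ty": 0, "tz": 0, "gripper": 1}]}}

```text
time: 20.7
ee_pos: [0.5726, 0.2141, 0.0428]
eef_rot: [[-0.268, 0.963, -0.001], [0.963, 0.268, -0.0], [-0.0, -0.001, -1.0]]
force: [-0.9, 0.6, 0.0]
gripper_width: 1.002
gripper_force: 0.0
```

```bash
python3 go.py .5731 .2145 .028 15.6
```

```text
t 20.7 pos [0.5726 0.2141 0.0428] turn units [-0.01  0.   -0.  ] shift (after turn) [0.01 0.03 0.59] w 1.002 F [-0.9  0.6  0. ] gf 0.0
```

>>> {"fn": "play_rows", "kwargs": {"rows": [{"ax": 0, "ay": 0, "az": 0, "tx": 0, "ty": 0.03, "tz": 0.4, "gripper": 1}, {"ax": 0, "ay": 0, "az": 0, "tx": 0, "ty": 0, "tz": 0.19, "gripper": 1}, {"ax": 0, "ay": 0, "az": 0, "tx": 0, "ty": 0, "tz": 0, "gripper": 0.25}, {"ax": 0, "ay": 0, "az": 0, "tx": 0, "ty": 0, "tz": 0, "gripper": 0.25}, {"ax": 0, "ay": 0, "az": 0, "tx": 0, "ty": 0, "tz": 0, "gripper": 0.25}, {"ax": 0, "ay": 0, "az": 0, "tx": 0, "ty": 0, "tz": 0, "gripper": 0.25}, {"ax": 0, "ay": 0, "az": 0, "tx": 0, "ty": 0, "tz": 0, "gripper": 0.25}, {"ax": 0, "ay": 0, "az": 0, "tx": 0, "ty": 0, "tz": 0, "gripper": 0.25}]}}

```text
time: 21.5
ee_pos: [0.574, 0.215, 0.0292]
eef_rot: [[-0.269, 0.963, 0.001], [0.963, 0.269, 0.0], [0.0, 0.001, -1.0]]
force: [-0.1, -0.3, 3.8]
gripper_width: 0.483
gripper_force: 30.8
```

>>> {"fn": "play_rows", "kwargs": {"rows": [{"ax": 0, "ay": 0, "az": 0, "tx": 0, "ty": 0, "tz": -0.3, "gripper": 0.25}, {"ax": 0, "ay": 0, "az": 0, "tx": 0, "ty": 0, "tz": -0.7, "gripper": 0.25}, {"ax": 0, "ay": 0, "az": 0, "tx": 0, "ty": 0, "tz": -1, "gripper": 0.25}, {"ax": 0, "ay": 0, "az": 0, "tx": 0, "ty": 0, "tz": -1, "gripper": 0.25}, {"ax": 0, "ay": 0, "az": 0, "tx": 0, "ty": 0, "tz": -1, "gripper": 0.25}, {"ax": 0, "ay": 0, "az": 0.3, "tx": 0, "ty": 0, "tz": -1, "gripper": 0.25}, {"ax": 0, "ay": 0, "az": 0.5, "tx": 0, "ty": 0, "tz": -0.6, "gripper": 0.25}, {"ax": 0, "ay": 0, "az": 0.5, "tx": 0, "ty": 0, "tz": -0.2, "gripper": 0.25}, {"ax": 0, "ay": 0, "az": 0.3, "tx": 0, "ty": 0, "tz": 0, "gripper": 0.25}]}}

```text
time: 22.4
ee_pos: [0.5739, 0.2149, 0.1751]
eef_rot: [[-0.046, 0.999, 0.002], [0.999, 0.046, 0.001], [0.001, 0.002, -1.0]]
force: [0.5, 0.3, -1.8]
gripper_width: 0.48
gripper_force: 30.6
```

>>> {"fn": "play_rows", "kwargs": {"rows": [{"ax": 0, "ay": 0, "az": 0, "tx": -0.5, "ty": -0.13, "tz": 0, "gripper": 0.25}, {"ax": 0, "ay": 0, "az": 0, "tx": -1, "ty": -0.256, "tz": 0, "gripper": 0.25}, {"ax": 0, "ay": 0, "az": 0, "tx": -1, "ty": -0.256, "tz": 0, "gripper": 0.25}, {"ax": 0, "ay": 0, "az": 0, "tx": -1, "ty": -0.256, "tz": 0, "gripper": 0.25}, {"ax": 0, "ay": 0, "az": 0, "tx": -1, "ty": -0.256, "tz": 0, "gripper": 0.25}, {"ax": 0, "ay": 0, "az": 0, "tx": -1, "ty": -0.256, "tz": 0, "gripper": 0.25}, {"ax": 0, "ay": 0, "az": 0, "tx": -1, "ty": -0.256, "tz": 0, "gripper": 0.25}, {"ax": 0, "ay": 0, "az": 0, "tx": -1, "ty": -0.256, "tz": 0, "gripper": 0.25}, {"ax": 0, "ay": 0, "az": 0, "tx": -1, "ty": -0.256, "tz": 0, "gripper": 0.25}, {"ax": 0, "ay": 0, "az": 0, "tx": -1, "ty": -0.256, "tz": 0, "gripper": 0.25}, {"ax": 0, "ay": 0, "az": 0, "tx": -1, "ty": -0.256, "tz": 0, "gripper": 0.25}, {"ax": 0, "ay": 0, "az": 0, "tx": -1, "ty": -0.256, "tz": 0, "gripper": 0.25}]}}

```text
time: 23.6
ee_pos: [0.513, -0.0775, 0.1732]
eef_rot: [[-0.05, 0.999, -0.001], [0.999, 0.05, 0.0], [0.0, -0.001, -1.0]]
force: [0.5, 0.7, -1.2]
gripper_width: 0.481
gripper_force: 30.6
```

>>> {"fn": "play_rows", "kwargs": {"rows": [{"ax": 0, "ay": 0, "az": 0, "tx": -1, "ty": -0.256, "tz": 0, "gripper": 0.25}, {"ax": 0, "ay": 0, "az": 0, "tx": -1, "ty": -0.256, "tz": 0, "gripper": 0.25}, {"ax": 0, "ay": 0, "az": 0, "tx": -1, "ty": -0.256, "tz": 0, "gripper": 0.25}, {"ax": 0, "ay": 0, "az": 0, "tx": -1, "ty": -0.256, "tz": 0, "gripper": 0.25}, {"ax": 0, "ay": 0, "az": 0, "tx": -1, "ty": -0.256, "tz": 0, "gripper": 0.25}, {"ax": 0, "ay": 0, "az": 0, "tx": -1, "ty": -0.256, "tz": 0, "gripper": 0.25}, {"ax": 0, "ay": 0, "az": 0, "tx": -1, "ty": -0.256, "tz": 0, "gripper": 0.25}, {"ax": 0, "ay": 0, "az": 0, "tx": -1, "ty": -0.256, "tz": 0, "gripper": 0.25}, {"ax": 0, "ay": 0, "az": 0, "tx": -0.6, "ty": -0.2, "tz": 0, "gripper": 0.25}, {"ax": 0, "ay": 0, "az": 0, "tx": -0.27, "ty": 0, "tz": 0, "gripper": 0.25}, {"ax": 0, "ay": 0, "az": 0, "tx": 0, "ty": 0, "tz": 0, "gripper": 0.25}, {"ax": 0, "ay": 0, "az": 0, "tx": 0, "ty": 0, "tz": 0, "gripper": 0.25}]}}

```text
time: 24.8
ee_pos: [0.469, -0.2994, 0.1734]
eef_rot: [[-0.05, 0.999, -0.0], [0.999, 0.05, 0.001], [0.001, -0.0, -1.0]]
force: [-0.6, 0.0, -0.6]
gripper_width: 0.48
gripper_force: 30.6
```

```bash
python3 go.py .4685 -.3000 .0352 2.75
```

```text
t 24.8 pos [ 0.469  -0.2994  0.1734] turn units [-0.   -0.    0.01] shift (after turn) [-0.02 -0.02  5.53] w 0.48 F [-0.6  0.  -0.6] gf 30.6
```

>>> {"fn": "play_rows", "kwargs": {"rows": [{"ax": 0, "ay": 0, "az": 0, "tx": -0.02, "ty": -0.02, "tz": 0.5, "gripper": 0.25}, {"ax": 0, "ay": 0, "az": 0, "tx": 0, "ty": 0, "tz": 1, "gripper": 0.25}, {"ax": 0, "ay": 0, "az": 0, "tx": 0, "ty": 0, "tz": 1, "gripper": 0.25}, {"ax": 0, "ay": 0, "az": 0, "tx": 0, "ty": 0, "tz": 1, "gripper": 0.25}, {"ax": 0, "ay": 0, "az": 0, "tx": 0, "ty": 0, "tz": 0.8, "gripper": 0.25}, {"ax": 0, "ay": 0, "az": 0, "tx": 0, "ty": 0, "tz": 0.5, "gripper": 0.25}, {"ax": 0, "ay": 0, "az": 0, "tx": 0, "ty": 0, "tz": 0.3, "gripper": 0.25}, {"ax": 0, "ay": 0, "az": 0, "tx": 0, "ty": 0, "tz": 0.2, "gripper": 0.25}, {"ax": 0, "ay": 0, "az": 0, "tx": 0, "ty": 0, "tz": 0.15, "gripper": 0.25}, {"ax": 0, "ay": 0, "az": 0, "tx": 0, "ty": 0, "tz": 0.08, "gripper": 0.25}, {"ax": 0, "ay": 0, "az": 0, "tx": 0, "ty": 0, "tz": 0, "gripper": 0.25}, {"ax": 0, "ay": 0, "az": 0, "tx": 0, "ty": 0, "tz": 0, "gripper": 0.25}]}}

```text
time: 26.0
ee_pos: [0.4686, -0.3008, 0.0358]
eef_rot: [[-0.049, 0.999, 0.001], [0.999, 0.049, -0.0], [-0.0, 0.001, -1.0]]
force: [-0.1, 0.7, 0.1]
gripper_width: 0.481
gripper_force: 30.6
```

>>> {"fn": "play_rows", "kwargs": {"rows": [{"ax": 0, "ay": 0, "az": 0, "tx": 0, "ty": 0, "tz": 0.04, "gripper": 0.25}, {"ax": 0, "ay": 0, "az": 0, "tx": 0, "ty": 0, "tz": 0, "gripper": 0.6}, {"ax": 0, "ay": 0, "az": 0, "tx": 0, "ty": 0, "tz": 0, "gripper": 0.75}, {"ax": 0, "ay": 0, "az": 0, "tx": 0, "ty": 0, "tz": 0, "gripper": 0.75}, {"ax": 0, "ay": 0, "az": 0, "tx": 0, "ty": 0, "tz": -0.3, "gripper": 0.75}, {"ax": 0, "ay": 0, "az": 0, "tx": 0, "ty": 0, "tz": -0.7, "gripper": 0.75}, {"ax": 0, "ay": 0, "az": 0, "tx": 0, "ty": 0, "tz": -1, "gripper": 1}, {"ax": 0, "ay": 0, "az": 0, "tx": 0, "ty": 0, "tz": -1, "gripper": 1}, {"ax": 0, "ay": 0, "az": -0.5, "tx": 0, "ty": 0, "tz": -1, "gripper": 1}, {"ax": 0, "ay": 0, "az": -0.6, "tx": 0, "ty": 0, "tz": -0.5, "gripper": 1}, {"ax": 0, "ay": 0, "az": -0.5, "tx": 0, "ty": 0, "tz": 0, "gripper": 1}, {"ax": 0, "ay": 0, "az": 0, "tx": 0, "ty": 0, "tz": 0, "gripper": 1}]}}

```text
time: 27.2
ee_pos: [0.4686, -0.3008, 0.1479]
eef_rot: [[-0.27, 0.963, 0.001], [0.963, 0.27, -0.001], [-0.001, 0.001, -1.0]]
force: [-0.1, 0.8, -0.8]
gripper_width: 1.003
gripper_force: 0.0
```

```bash
python3 go.py .5523 .2824 .026 15.6
```

```text
t 27.2 pos [ 0.4686 -0.3008  0.1479] turn units [0.01 0.01 0.01] shift (after turn) [21.57  9.5   4.87] w 1.003 F [-0.1  0.8 -0.8] gf 0.0
```

>>> {"fn": "play_rows", "kwargs": {"rows": [{"ax": 0, "ay": 0, "az": 0, "tx": 0.57, "ty": 0.26, "tz": 0, "gripper": 1}, {"ax": 0, "ay": 0, "az": 0, "tx": 1, "ty": 0.44, "tz": 0, "gripper": 1}, {"ax": 0, "ay": 0, "az": 0, "tx": 1, "ty": 0.44, "tz": 0, "gripper": 1}, {"ax": 0, "ay": 0, "az": 0, "tx": 1, "ty": 0.44, "tz": 0, "gripper": 1}, {"ax": 0, "ay": 0, "az": 0, "tx": 1, "ty": 0.44, "tz": 0, "gripper": 1}, {"ax": 0, "ay": 0, "az": 0, "tx": 1, "ty": 0.44, "tz": 0, "gripper": 1}, {"ax": 0, "ay": 0, "az": 0, "tx": 1, "ty": 0.44, "tz": 0, "gripper": 1}, {"ax": 0, "ay": 0, "az": 0, "tx": 1, "ty": 0.44, "tz": 0, "gripper": 1}, {"ax": 0, "ay": 0, "az": 0, "tx": 1, "ty": 0.44, "tz": 0, "gripper": 1}, {"ax": 0, "ay": 0, "az": 0, "tx": 1, "ty": 0.44, "tz": 0, "gripper": 1}, {"ax": 0, "ay": 0, "az": 0, "tx": 1, "ty": 0.44, "tz": 0, "gripper": 1}]}}

```text
time: 28.3
ee_pos: [0.5089, -0.0127, 0.1464]
eef_rot: [[-0.268, 0.963, -0.001], [0.963, 0.268, 0.0], [0.001, -0.001, -1.0]]
force: [0.9, 0.2, 0.5]
gripper_width: 1.0
gripper_force: 0.0
```

>>> {"fn": "play_rows", "kwargs": {"rows": [{"ax": 0, "ay": 0, "az": 0, "tx": 1, "ty": 0.44, "tz": 0, "gripper": 1}, {"ax": 0, "ay": 0, "az": 0, "tx": 1, "ty": 0.44, "tz": 0, "gripper": 1}, {"ax": 0, "ay": 0, "az": 0, "tx": 1, "ty": 0.44, "tz": 0, "gripper": 1}, {"ax": 0, "ay": 0, "az": 0, "tx": 1, "ty": 0.44, "tz": 0, "gripper": 1}, {"ax": 0, "ay": 0, "az": 0, "tx": 1, "ty": 0.44, "tz": 0, "gripper": 1}, {"ax": 0, "ay": 0, "az": 0, "tx": 1, "ty": 0.44, "tz": 0, "gripper": 1}, {"ax": 0, "ay": 0, "az": 0, "tx": 1, "ty": 0.44, "tz": 0, "gripper": 1}, {"ax": 0, "ay": 0, "az": 0, "tx": 1, "ty": 0.44, "tz": 0, "gripper": 1}, {"ax": 0, "ay": 0, "az": 0, "tx": 1, "ty": 0.44, "tz": 0, "gripper": 1}, {"ax": 0, "ay": 0, "az": 0, "tx": 1, "ty": 0.44, "tz": 0, "gripper": 1}, {"ax": 0, "ay": 0, "az": 0, "tx": 1, "ty": 0.44, "tz": 0, "gripper": 1}, {"ax": 0, "ay": 0, "az": 0, "tx": 0, "ty": 0, "tz": 0, "gripper": 1}]}}

```text
time: 29.5
ee_pos: [0.5506, 0.2862, 0.146]
eef_rot: [[-0.271, 0.963, -0.001], [0.963, 0.271, 0.001], [0.001, -0.001, -1.0]]
force: [0.4, -0.7, 0.7]
gripper_width: 1.002
gripper_force: 0.0
```

```bash
python3 - <<'E'
from station import camera
from wm import *
c=camera("wrist"); cv2.imwrite("pics/w4.png",c["frame"][:,:,::-1]); np.savez("wrist4.npz",**c)
R=cv2.Rodrigues(np.array(c["rvec"]))[0]
q=cv2.projectPoints(np.array([[.5523,.2824,.047]]),c["rvec"],c["tvec"],c["mtx"],None)[0].ravel(); print(q)
try: print(cap(c,20,tuple(int(i) for i in q)))
except Exception as e: print(e)
E
python3 go.py .5523 .2824 .026 15.6
```

```text
[319.23882837 203.25428847]
(array([0.55217847, 0.28340288]), array([31.65322571, 31.95743408]))
t 29.55 pos [0.5508 0.2845 0.146 ] turn units [-0.01 -0.    0.01] shift (after turn) [-0.1   0.03  4.8 ] w 0.999 F [ 0.5 -0.8  0.9] gf 0.0
```

>>> {"fn": "play_rows", "kwargs": {"rows": [{"ax": 0, "ay": 0, "az": 0, "tx": 0, "ty": 0, "tz": 0.5, "gripper": 1}, {"ax": 0, "ay": 0, "az": 0, "tx": 0, "ty": 0, "tz": 1, "gripper": 1}, {"ax": 0, "ay": 0, "az": 0, "tx": 0, "ty": 0, "tz": 1, "gripper": 1}, {"ax": 0, "ay": 0, "az": 0, "tx": 0, "ty": 0, "tz": 1, "gripper": 1}, {"ax": 0, "ay": 0, "az": 0, "tx": 0, "ty": 0, "tz": 0.6, "gripper": 1}, {"ax": 0, "ay": 0, "az": 0, "tx": 0, "ty": 0, "tz": 0, "gripper": 1}, {"ax": 0, "ay": 0, "az": 0, "tx": 0, "ty": 0, "tz": 0, "gripper": 1}]}}

```text
time: 30.25
ee_pos: [0.5523, 0.2824, 0.0449]
eef_rot: [[-0.268, 0.963, 0.001], [0.963, 0.268, 0.0], [0.0, 0.001, -1.0]]
force: [0.9, -0.3, 0.5]
gripper_width: 1.0
gripper_force: 0.0
```

```bash
python3 go.py .5523 .283 .026 15.6
```

```text
t 30.25 pos [0.5523 0.2824 0.0449] turn units [ 0. -0. -0.] shift (after turn) [0.02 0.01 0.76] w 1.0 F [ 0.9 -0.3  0.5] gf 0.0
```

>>> {"fn": "play_rows", "kwargs": {"rows": [{"ax": 0, "ay": 0, "az": 0, "tx": 0.02, "ty": 0, "tz": 0.5, "gripper": 1}, {"ax": 0, "ay": 0, "az": 0, "tx": 0, "ty": 0, "tz": 0.26, "gripper": 1}, {"ax": 0, "ay": 0, "az": 0, "tx": 0, "ty": 0, "tz": 0, "gripper": 0.15}, {"ax": 0, "ay": 0, "az": 0, "tx": 0, "ty": 0, "tz": 0, "gripper": 0.15}, {"ax": 0, "ay": 0, "az": 0, "tx": 0, "ty": 0, "tz": 0, "gripper": 0.15}, {"ax": 0, "ay": 0, "az": 0, "tx": 0, "ty": 0, "tz": 0, "gripper": 0.15}, {"ax": 0, "ay": 0, "az": 0, "tx": 0, "ty": 0, "tz": 0, "gripper": 0.15}, {"ax": 0, "ay": 0, "az": 0, "tx": 0, "ty": 0, "tz": 0, "gripper": 0.15}]}}

```text
time: 31.05
ee_pos: [0.5523, 0.2833, 0.026]
eef_rot: [[-0.269, 0.963, 0.001], [0.963, 0.269, 0.001], [0.0, 0.001, -1.0]]
force: [0.3, 0.5, 2.9]
gripper_width: 0.388
gripper_force: 30.0
```

>>> {"fn": "play_rows", "kwargs": {"rows": [{"ax": 0, "ay": 0, "az": 0, "tx": 0, "ty": 0, "tz": -0.3, "gripper": 0.15}, {"ax": 0, "ay": 0, "az": 0, "tx": 0, "ty": 0, "tz": -0.7, "gripper": 0.15}, {"ax": 0, "ay": 0, "az": 0, "tx": 0, "ty": 0, "tz": -1, "gripper": 0.15}, {"ax": 0, "ay": 0, "az": 0, "tx": 0, "ty": 0, "tz": -1, "gripper": 0.15}, {"ax": 0, "ay": 0, "az": 0, "tx": 0, "ty": 0, "tz": -1, "gripper": 0.15}, {"ax": 0, "ay": 0, "az": 0.3, "tx": 0, "ty": 0, "tz": -1, "gripper": 0.15}, {"ax": 0, "ay": 0, "az": 0.5, "tx": 0, "ty": 0, "tz": -0.2, "gripper": 0.15}, {"ax": 0, "ay": 0, "az": 0.5, "tx": 0, "ty": 0, "tz": 0, "gripper": 0.15}, {"ax": 0, "ay": 0, "az": 0.3, "tx": 0, "ty": 0, "tz": 0, "gripper": 0.15}]}}

```text
time: 31.95
ee_pos: [0.5518, 0.2831, 0.1559]
eef_rot: [[-0.046, 0.999, 0.0], [0.999, 0.046, 0.0], [0.0, 0.0, -1.0]]
force: [-0.2, -1.2, 0.1]
gripper_width: 0.383
gripper_force: 29.9
```

>>> {"fn": "play_rows", "kwargs": {"rows": [{"ax": 0, "ay": 0, "az": 0, "tx": -0.5, "ty": -0.15, "tz": 0, "gripper": 0.15}, {"ax": 0, "ay": 0, "az": 0, "tx": -1, "ty": -0.31, "tz": 0, "gripper": 0.15}, {"ax": 0, "ay": 0, "az": 0, "tx": -1, "ty": -0.31, "tz": 0, "gripper": 0.15}, {"ax": 0, "ay": 0, "az": 0, "tx": -1, "ty": -0.31, "tz": 0, "gripper": 0.15}, {"ax": 0, "ay": 0, "az": 0, "tx": -1, "ty": -0.31, "tz": 0, "gripper": 0.15}, {"ax": 0, "ay": 0, "az": 0, "tx": -1, "ty": -0.31, "tz": 0, "gripper": 0.15}, {"ax": 0, "ay": 0, "az": 0, "tx": -1, "ty": -0.31, "tz": 0, "gripper": 0.15}, {"ax": 0, "ay": 0, "az": 0, "tx": -1, "ty": -0.31, "tz": 0, "gripper": 0.15}, {"ax": 0, "ay": 0, "az": 0, "tx": -1, "ty": -0.31, "tz": 0, "gripper": 0.15}, {"ax": 0, "ay": 0, "az": 0, "tx": -1, "ty": -0.31, "tz": 0, "gripper": 0.15}, {"ax": 0, "ay": 0, "az": 0, "tx": -1, "ty": -0.31, "tz": 0, "gripper": 0.15}, {"ax": 0, "ay": 0, "az": 0, "tx": -1, "ty": -0.31, "tz": 0, "gripper": 0.15}]}}

```text
time: 33.15
ee_pos: [0.476, -0.0099, 0.1553]
eef_rot: [[-0.05, 0.999, -0.0], [0.999, 0.05, -0.0], [-0.0, -0.0, -1.0]]
force: [-0.0, -1.8, -0.9]
gripper_width: 0.382
gripper_force: 29.9
```

>>> {"fn": "play_rows", "kwargs": {"rows": [{"ax": 0, "ay": 0, "az": 0, "tx": -1, "ty": -0.31, "tz": 0, "gripper": 0.15}, {"ax": 0, "ay": 0, "az": 0, "tx": -1, "ty": -0.31, "tz": 0, "gripper": 0.15}, {"ax": 0, "ay": 0, "az": 0, "tx": -0.7, "ty": -0.2, "tz": 0, "gripper": 0.15}, {"ax": 0, "ay": 0, "az": 0, "tx": -0.3, "ty": -0.09, "tz": 0, "gripper": 0.15}, {"ax": 0, "ay": 0, "az": 0, "tx": 0, "ty": 0, "tz": 0.6, "gripper": 0.15}, {"ax": 0, "ay": 0, "az": 0, "tx": 0, "ty": 0, "tz": 1, "gripper": 0.15}, {"ax": 0, "ay": 0, "az": 0, "tx": 0, "ty": 0, "tz": 1, "gripper": 0.15}, {"ax": 0, "ay": 0, "az": 0, "tx": 0, "ty": 0, "tz": 0.8, "gripper": 0.15}, {"ax": 0, "ay": 0, "az": 0, "tx": 0, "ty": 0, "tz": 0, "gripper": 0.15}, {"ax": 0, "ay": 0, "az": 0, "tx": 0, "ty": 0, "tz": 0, "gripper": 0.15}]}}

```text
time: 34.15
ee_pos: [0.458, -0.0843, 0.0708]
eef_rot: [[-0.05, 0.999, -0.0], [0.999, 0.05, 0.0], [0.0, -0.0, -1.0]]
force: [0.2, -0.1, -0.2]
gripper_width: 0.389
gripper_force: 30.0
```

```bash
python3 go.py .4581 -.0842 .032 2.75
```

```text
t 34.15 pos [ 0.458  -0.0843  0.0708] turn units [-0.   -0.    0.01] shift (after turn) [0.   0.   1.55] w 0.389 F [ 0.2 -0.1 -0.2] gf 30.0
```

>>> {"fn": "play_rows", "kwargs": {"rows": [{"ax": 0, "ay": 0, "az": 0, "tx": 0, "ty": 0, "tz": 0.4, "gripper": 0.15}, {"ax": 0, "ay": 0, "az": 0, "tx": 0, "ty": 0, "tz": 0.5, "gripper": 0.15}, {"ax": 0, "ay": 0, "az": 0, "tx": 0, "ty": 0, "tz": 0.4, "gripper": 0.15}, {"ax": 0, "ay": 0, "az": 0, "tx": 0, "ty": 0, "tz": 0.2, "gripper": 0.15}, {"ax": 0, "ay": 0, "az": 0, "tx": 0, "ty": 0, "tz": 0.06, "gripper": 0.15}, {"ax": 0, "ay": 0, "az": 0, "tx": 0, "ty": 0, "tz": 0, "gripper": 0.15}, {"ax": 0, "ay": 0, "az": 0, "tx": 0, "ty": 0, "tz": 0, "gripper": 0.15}]}}

```text
time: 34.85
ee_pos: [0.4577, -0.0843, 0.0319]
eef_rot: [[-0.049, 0.999, -0.001], [0.999, 0.049, 0.0], [0.0, -0.001, -1.0]]
force: [-6.0, 1.6, 10.0]
gripper_width: 0.387
gripper_force: 30.8
```

>>> {"fn": "play_rows", "kwargs": {"rows": [{"ax": 0, "ay": 0, "az": 0, "tx": 0, "ty": 0, "tz": 0, "gripper": 0.5}, {"ax": 0, "ay": 0, "az": 0, "tx": 0, "ty": 0, "tz": 0, "gripper": 0.7}, {"ax": 0, "ay": 0, "az": 0, "tx": 0, "ty": 0, "tz": 0, "gripper": 0.7}, {"ax": 0, "ay": 0, "az": 0, "tx": 0, "ty": 0, "tz": -0.3, "gripper": 0.7}, {"ax": 0, "ay": 0, "az": 0, "tx": 0, "ty": 0, "tz": -0.7, "gripper": 0.7}, {"ax": 0, "ay": 0, "az": 0, "tx": 0, "ty": 0, "tz": -1, "gripper": 1}, {"ax": 0, "ay": 0, "az": 0, "tx": 0, "ty": 0, "tz": -1, "gripper": 1}, {"ax": 0, "ay": 0, "az": 0, "tx": 0, "ty": 0, "tz": -1, "gripper": 1}, {"ax": 0, "ay": 0, "az": 0, "tx": 0, "ty": 0, "tz": -1, "gripper": 1}, {"ax": 0, "ay": 0, "az": 0, "tx": 0, "ty": 0, "tz": -1, "gripper": 1}, {"ax": 0, "ay": 0, "az": 0, "tx": 0, "ty": 0, "tz": -1, "gripper": 1}, {"ax": 0, "ay": 0, "az": 0, "tx": -0.5, "ty": 0, "tz": -1, "gripper": 1}]}}

```text
time: 36.05
ee_pos: [0.4585, -0.0963, 0.233]
eef_rot: [[-0.05, 0.999, 0.001], [0.999, 0.05, 0.0], [0.0, 0.001, -1.0]]
force: [1.2, 0.7, -0.2]
gripper_width: 1.001
gripper_force: 0.0
```

>>> {"fn": "play_rows", "kwargs": {"rows": [{"ax": 0, "ay": 0, "az": 0, "tx": -1, "ty": 0, "tz": -0.4, "gripper": 1}, {"ax": 0, "ay": 0, "az": 0, "tx": -1, "ty": 0, "tz": -0.4, "gripper": 1}, {"ax": 0, "ay": 0, "az": 0, "tx": -1, "ty": 0, "tz": -0.4, "gripper": 1}, {"ax": 0, "ay": 0, "az": 0, "tx": -1, "ty": 0, "tz": 0, "gripper": 1}, {"ax": 0, "ay": 0, "az": 0, "tx": -1, "ty": 0, "tz": 0, "gripper": 1}, {"ax": 0, "ay": 0, "az": 0, "tx": -1, "ty": 0, "tz": 0, "gripper": 1}, {"ax": 0, "ay": 0, "az": 0, "tx": -1, "ty": 0, "tz": 0, "gripper": 1}, {"ax": 0, "ay": 0, "az": 0, "tx": -1, "ty": 0, "tz": 0, "gripper": 1}, {"ax": 0, "ay": 0, "az": 0, "tx": -0.5, "ty": 0, "tz": 0, "gripper": 1}, {"ax": 0, "ay": 0, "az": 0, "tx": 0, "ty": 0, "tz": 0, "gripper": 1}, {"ax": 0, "ay": 0, "az": 0, "tx": 0, "ty": 0, "tz": 0, "gripper": 1}, {"ax": 0, "ay": 0, "az": 0, "tx": 0, "ty": 0, "tz": 0, "gripper": 1}]}}

```text
time: 37.25
ee_pos: [0.4692, -0.3082, 0.2616]
eef_rot: [[-0.05, 0.999, 0.0], [0.999, 0.05, 0.0], [0.0, 0.0, -1.0]]
force: [1.0, -0.3, 0.5]
gripper_width: 0.997
gripper_force: 0.0
```

```bash
python3 - <<'E'
from station import camera
from wm import *
c=camera("wrist"); cv2.imwrite("pics/w5.png",c["frame"][:,:,::-1])
for n,x,y in((20,.4581,-.0842),(100,.4615,-.1561),(10,.4650,-.228),(40,.4685,-.3)):
    q=cv2.projectPoints(np.array([[x,y,H[n]+.006]]),c["rvec"],c["tvec"],c["mtx"],None)[0].ravel()
    try:
        p,d=cap(c,n,tuple(int(i) for i in q),H[n]+.006); print(n,q,(p-[x,y])*1e3,d)
    except Exception as e: print(n,q,e)
E
```

```text
20 [318.7630817  -69.18290115] [  13.31137695 -317.24350586] [160.4918335 593.4418457]
100 [318.42030321  13.35471842] [-0.50473633 -4.6293335 ] [37.8903595  52.57959595]
10 [318.19324523  95.11566349] [-0.27568359  0.2230957 ] [23.4022583  23.56106262]
40 [317.99294121 164.22582785] [ 0.17416992 -0.89472656] [39.33074646 39.5664856 ]
```

View pics/w5.png

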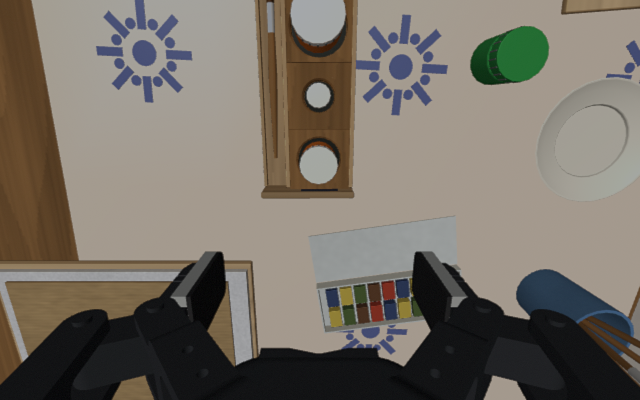

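Jars 100, 10 and 40 stand in their wells, with caps at (318,13), (318,95) and (318,164), and the brush is still on its ledge. Jar_20 is out of frame, so I'll check it from the fixed cameras.

```bash
python3 - <<'E'
from station import camera
from h import *
o=[]
for n,b in(("scene",(60,220,170,370)),("top",(200,300,310,500))):
    c=camera(n); f=c["frame"][b[0]:b[1],b[2]:b[3]]; o.append(cv2.resize(f,(500,300 if n=="top" else 400),interpolation=cv2.INTER_CUBIC))
    print(n,[cv2.projectPoints(np.array([[.4581,-.0842,z]]),c["rvec"],c["tvec"],c["mtx"],None)[0].ravel().round(1) for z in(.011,.053)])
cv2.imwrite("pics/fin.png",cv2.resize(np.vstack(o),None,fx=.85,fy=.85)[:,:,::-1])
E
```

```text
scene [array([300.6, 156.1]), array([299.7, 143.8])]
top [array([351.9, 246.5]), array([353.8, 244.9])]
```

View pics/fin.png

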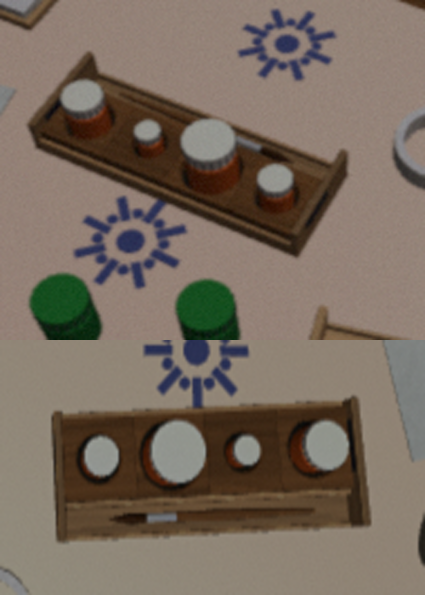

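All four jars stand upright in their wells. Jar_20's cap shows at crop pixel (275,180), which maps to scene pixel (299,145), matching the predicted (300,144). The brush is in place.

```bash
python3 -c "
from station import manip
print(manip.job_done())"
```

```text
the job is handed in; nothing more can be done
None
```

All four jars stand upright in the wells made for their sizes, the brush still lies on the rack's ledge, and the job was handed in at about 37 s of the 106 s limit; no verdict came back.

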